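Unplug the test gauges from the bonder's manifold and hang them up

TASK

The pneumatic check of the bonder is over: press the wide key on the pendant to vent the manifold before any gauge is unplugged. Then, for every test gauge plugged in, pull back the coupler's sprung collar, draw the gauge out and hang it by the slot of its strap on a peg of the rail (any free peg). When all gauges hang on the rail, press the round key on the pendant to hand the machine back, never earlier; press the keys firmly, not hard, and leave the other things on the bench where they are.

Things in the scene. Friction and masses are not known exactly. Their poses are not given: they have to be found in the camera images.
- manifold: Fixed aluminium manifold block (50 x 290 mm, top 105 mm up), left or right of the middle, with 3 quick couplers facing the robot. Origin on the bench below the middle coupler's mouth; x level from the mouths into the block (its face at x = 65 mm), y along the row, z up. Coupler axes parallel to x, 75 mm above the bench, at y = +105, 0, -105 mm (couplers 0, 1, 2); mouths at x = 0.
- collar0 (a joint): Sprung collar of coupler 0: ribbed steel sleeve, 38 mm diameter, 32 mm long, its middle 18 mm behind the mouth on the coupler's axis. 0 = home, 0.012 m = pulled fully back along the manifold's +x (5 N rising to 16 N); let go, it springs home. Back by 9 mm or more it frees the gauge, which a sprung pin in its nose pushes 16 mm out in about 0.5 s; then it no longer locks. Grip across y, from above.
- collar1 (a joint): Sprung collar of coupler 1: ribbed steel sleeve, 38 mm diameter, 32 mm long, its middle 18 mm behind the mouth on the coupler's axis. 0 = home, 0.012 m = pulled fully back along the manifold's +x (5 N rising to 16 N); let go, it springs home. Back by 9 mm or more it frees the gauge, which a sprung pin in its nose pushes 16 mm out in about 0.5 s; then it no longer locks. Grip across y, from above.
- collar2 (a joint): Sprung collar of coupler 2: ribbed steel sleeve, 38 mm diameter, 32 mm long, its middle 18 mm behind the mouth on the coupler's axis. 0 = home, 0.012 m = pulled fully back along the manifold's +x (5 N rising to 16 N); let go, it springs home. Back by 9 mm or more it frees the gauge, which a sprung pin in its nose pushes 16 mm out in about 0.5 s; then it no longer locks. Grip across y, from above.
- gauge0: Test gauge 0, 0.2 kg, locked in coupler 0 at the start, or absent: round steel case (60 mm diameter, 30 mm deep), white dial at x = -15 mm, brass stem and 16 mm square plug nose along +x to x = 100 mm (its pin to 118 mm when out). Origin: plug axis, mid-case; z up. Origin to mouth: 60 mm locked, 76 mm once pushed out, 24 mm of nose then still inside: draw it straight out along the axis.
- gauge0_eye (a point): Middle of the slot in the black hanging strap on top of gauge 0, 67 mm above and 7.5 mm behind (x = +7.5 mm) the gauge's origin. The strap is an upright plate 34 mm wide (y), 8 mm thick, from the case (z = 30 mm) up to z = 88 mm of the gauge; the slot goes through along x, 22 mm wide (y), 22 mm high (z = 56 to 78 mm). Grip the strap across its 34 mm width at z = 50 mm or so.
- gauge1: Test gauge 1, 0.2 kg, locked in coupler 1 at the start, or absent: round steel case (60 mm diameter, 30 mm deep), white dial at x = -15 mm, brass stem and 16 mm square plug nose along +x to x = 100 mm (its pin to 118 mm when out). Origin: plug axis, mid-case; z up. Origin to mouth: 60 mm locked, 76 mm once pushed out, 24 mm of nose then still inside: draw it straight out along the axis.
- gauge1_eye (a point): Middle of the slot in the black hanging strap on top of gauge 1, 67 mm above and 7.5 mm behind (x = +7.5 mm) the gauge's origin. The strap is an upright plate 34 mm wide (y), 8 mm thick, from the case (z = 30 mm) up to z = 88 mm of the gauge; the slot goes through along x, 22 mm wide (y), 22 mm high (z = 56 to 78 mm). Grip the strap across its 34 mm width at z = 50 mm or so.
- gauge2: Test gauge 2, 0.2 kg, locked in coupler 2 at the start, or absent: round steel case (60 mm diameter, 30 mm deep), white dial at x = -15 mm, brass stem and 16 mm square plug nose along +x to x = 100 mm (its pin to 118 mm when out). Origin: plug axis, mid-case; z up. Origin to mouth: 60 mm locked, 76 mm once pushed out, 24 mm of nose then still inside: draw it straight out along the axis.
- gauge2_eye (a point): Middle of the slot in the black hanging strap on top of gauge 2, 67 mm above and 7.5 mm behind (x = +7.5 mm) the gauge's origin. The strap is an upright plate 34 mm wide (y), 8 mm thick, from the case (z = 30 mm) up to z = 88 mm of the gauge; the slot goes through along x, 22 mm wide (y), 22 mm high (z = 56 to 78 mm). Grip the strap across its 34 mm width at z = 50 mm or so.
- rail: Fixed peg rail on the other side of the middle: bar 20 x 20 x 340 mm, its top 160 mm up, on two posts at y = +-160 mm; 3 flat pegs with black rubber sleeves (12 mm wide, 8 mm high) point at the robot. Origin on the bench below the bar's middle; x level, away from the pegs' tips, y along the bar, z up. Pegs at y = +105, 0, -105 mm. It is open below the bar: a hung gauge's plug points away under it.
- peg0_tip (a point): Middle of the end face of peg 0, 150 mm above the bench; axes as the rail's. The peg is a level bar 12 mm wide (y) and 8 mm high (z = -4 to +4 mm here) from here along +x for 55 mm to the bar; on its first 5 mm an upturned lip stands 5 mm higher (to z = +9 mm). A strap's slot goes over lip and bar, is lowered and hangs on the bar behind the lip.
- peg1_tip (a point): Middle of the end face of peg 1, 150 mm above the bench; axes as the rail's. The peg is a level bar 12 mm wide (y) and 8 mm high (z = -4 to +4 mm here) from here along +x for 55 mm to the bar; on its first 5 mm an upturned lip stands 5 mm higher (to z = +9 mm). A strap's slot goes over lip and bar, is lowered and hangs on the bar behind the lip.
- peg2_tip (a point): Middle of the end face of peg 2, 150 mm above the bench; axes as the rail's. The peg is a level bar 12 mm wide (y) and 8 mm high (z = -4 to +4 mm here) from here along +x for 55 mm to the bar; on its first 5 mm an upturned lip stands 5 mm higher (to z = +9 mm). A strap's slot goes over lip and bar, is lowered and hangs on the bar behind the lip.
- pendant: The machine's loose pendant, a flat grey box 100 x 170 x 28 mm with a dark face, lying on the bench in front of the robot. Origin at the middle of its underside; x to the edge with the display, y along its length.
- vent_key (a joint): The wide rectangular membrane key (28 x 44 mm) on the pendant, at x = -14, y = +46 mm of it: vents the manifold. 0 = up, 0.001 m = fully down. It counts from 0.7 mm (4.6 N), is fully down at 6 N and springs back. Keep it down for half a second.
- vent_key_top (a point): Middle of the upper face of the wide vent key, 30.5 mm above the bench.
- ready_key (a joint): The round membrane key (32 mm diameter) on the pendant, at x = -14, y = -46 mm of it: hands the machine back. 0 = up, 0.001 m = fully down. It counts from 0.7 mm (4.6 N), is fully down at 6 N and springs back. Keep it down for half a second.
- ready_key_top (a point): Middle of the upper face of the round ready key, 30.5 mm above the bench.
- screwdriver: Bystander: screwdriver, 180 mm, lying on the bench.
- tweezers: Bystander: steel tweezers, 120 mm, lying on the bench.
- solvent_bottle: Bystander: clear bottle, 64 mm diameter, 150 mm tall.
- tape_roll: Bystander: amber tape roll, 76 mm diameter, 19 mm high, lying flat.
- collet_jar: Bystander: small glass jar, 48 mm diameter, 60 mm tall, at the back.
There are look-alikes about, which are no part of the job. Leave any orange look-alike of the gauge0 alone. What is shaped like the pendant but blue is not meant.

How it is judged (in metres and radians):
On the way, in this order (a step that is already met when the one before it is completed fails the run):
1. the wide vent key is pressed while all gauges are still plugged in (value of joint vent_key above 0.0007 m and distance of each of gauge0, gauge1, gauge2 from where it was at the start of the episode below 0.008 m), for 0.2 s.
2. every gauge hangs by its strap on a peg, let go (((x of gauge0_eye in the frame of peg0_tip between 0.007 and 0.056 m and y of gauge0_eye in the frame of peg0_tip between -0.009 and 0.009 m and z of gauge0_eye in the frame of peg0_tip between -0.015 and -0.001 m) or (x of gauge0_eye in the frame of peg1_tip between 0.007 and 0.056 m and y of gauge0_eye in the frame of peg1_tip between -0.009 and 0.009 m and z of gauge0_eye in the frame of peg1_tip between -0.015 and -0.001 m) or (x of gauge0_eye in the frame of peg2_tip between 0.007 and 0.056 m and y of gauge0_eye in the frame of peg2_tip between -0.009 and 0.009 m and z of gauge0_eye in the frame of peg2_tip between -0.015 and -0.001 m)) and contact force between the fingers and gauge0 below 0.2 N and ((x of gauge1_eye in the frame of peg0_tip between 0.007 and 0.056 m and y of gauge1_eye in the frame of peg0_tip between -0.009 and 0.009 m and z of gauge1_eye in the frame of peg0_tip between -0.015 and -0.001 m) or (x of gauge1_eye in the frame of peg1_tip between 0.007 and 0.056 m and y of gauge1_eye in the frame of peg1_tip between -0.009 and 0.009 m and z of gauge1_eye in the frame of peg1_tip between -0.015 and -0.001 m) or (x of gauge1_eye in the frame of peg2_tip between 0.007 and 0.056 m and y of gauge1_eye in the frame of peg2_tip between -0.009 and 0.009 m and z of gauge1_eye in the frame of peg2_tip between -0.015 and -0.001 m)) and contact force between the fingers and gauge1 below 0.2 N and ((x of gauge2_eye in the frame of peg0_tip between 0.007 and 0.056 m and y of gauge2_eye in the frame of peg0_tip between -0.009 and 0.009 m and z of gauge2_eye in the frame of peg0_tip between -0.015 and -0.001 m) or (x of gauge2_eye in the frame of peg1_tip between 0.007 and 0.056 m and y of gauge2_eye in the frame of peg1_tip between -0.009 and 0.009 m and z of gauge2_eye in the frame of peg1_tip between -0.015 and -0.001 m) or (x of gauge2_eye in the frame of peg2_tip between 0.007 and 0.056 m and y of gauge2_eye in the frame of peg2_tip between -0.009 and 0.009 m and z of gauge2_eye in the frame of peg2_tip between -0.015 and -0.001 m)) and contact force between the fingers and gauge2 below 0.2 N), for 0.2 s.
3. the round ready key is pressed (value of joint ready_key above 0.0007 m), for 0.2 s.
At the end, for the whole second after the job is handed in: Every gauge hangs on a peg by its strap (slot middle 7 to 56 mm in from the tip, within 9 mm sideways; upright within 0.4 rad; swaying below 0.15 m/s), let go; collars home within 3 mm; the pendant flat on the bench with its keys up (all of step 2 and contact force between each of gauge0, gauge1, gauge2 and rail above 0.2 N and angle between each of gauge0, gauge1, gauge2's own z axis and vertical below 0.4 rad and linear speed of each of gauge0, gauge1, gauge2 below 0.15 m/s and value of joint each of collar0, collar1, collar2 below 0.003 m and value of joint each of vent_key, ready_key below 0.0004 m and height (world z) of pendant below 0.015 m and angle between pendant's own z axis and vertical below 0.1 rad); the robot touches nothing.
It fails at once if the ready key is pressed while a gauge is not yet on a peg (value of joint ready_key above 0.0006 m and (not ((x of gauge0_eye in the frame of peg0_tip between 0.007 and 0.056 m and y of gauge0_eye in the frame of peg0_tip between -0.009 and 0.009 m and z of gauge0_eye in the frame of peg0_tip between -0.015 and -0.001 m) or (x of gauge0_eye in the frame of peg1_tip between 0.007 and 0.056 m and y of gauge0_eye in the frame of peg1_tip between -0.009 and 0.009 m and z of gauge0_eye in the frame of peg1_tip between -0.015 and -0.001 m) or (x of gauge0_eye in the frame of peg2_tip between 0.007 and 0.056 m and y of gauge0_eye in the frame of peg2_tip between -0.009 and 0.009 m and z of gauge0_eye in the frame of peg2_tip between -0.015 and -0.001 m)) or not ((x of gauge1_eye in the frame of peg0_tip between 0.007 and 0.056 m and y of gauge1_eye in the frame of peg0_tip between -0.009 and 0.009 m and z of gauge1_eye in the frame of peg0_tip between -0.015 and -0.001 m) or (x of gauge1_eye in the frame of peg1_tip between 0.007 and 0.056 m and y of gauge1_eye in the frame of peg1_tip between -0.009 and 0.009 m and z of gauge1_eye in the frame of peg1_tip between -0.015 and -0.001 m) or (x of gauge1_eye in the frame of peg2_tip between 0.007 and 0.056 m and y of gauge1_eye in the frame of peg2_tip between -0.009 and 0.009 m and z of gauge1_eye in the frame of peg2_tip between -0.015 and -0.001 m)) or not ((x of gauge2_eye in the frame of peg0_tip between 0.007 and 0.056 m and y of gauge2_eye in the frame of peg0_tip between -0.009 and 0.009 m and z of gauge2_eye in the frame of peg0_tip between -0.015 and -0.001 m) or (x of gauge2_eye in the frame of peg1_tip between 0.007 and 0.056 m and y of gauge2_eye in the frame of peg1_tip between -0.009 and 0.009 m and z of gauge2_eye in the frame of peg1_tip between -0.015 and -0.001 m) or (x of gauge2_eye in the frame of peg2_tip between 0.007 and 0.056 m and y of gauge2_eye in the frame of peg2_tip between -0.009 and 0.009 m and z of gauge2_eye in the frame of peg2_tip between -0.015 and -0.001 m)))).
It fails at once if the pendant or its keys are pressed with more than 60 N (contact force between the fingers and pendant above 60 N).
It fails at once if another thing on the bench is shifted by more than 30 mm (distance of any of screwdriver, tweezers, solvent_bottle, collet_jar, tape_roll from where it was at the start of the episode above 0.03 m).
Of gauge0, gauge1, gauge2 only 2 to 3 are there at a start; the rules pass over those that are not, and their reading is None.
At some moment in a run one of pendant may be knocked a few centimetres aside while the robot is not near it.
It also fails if it takes over 210 s, if anything falls off the work surface, if the arm or the gripper's body presses on something with over 40 N, if the wrist force passes 120 N, or if a joint passes its speed limit or range.

ROBOT

A 6-joint arm with a two-finger parallel gripper is mounted at the origin on the work surface. World frame = base frame: x ahead of the robot, y to its left, z up, the work surface at z = 0. Lengths are in mm, angles in rad, forces in N, time in s.
With the tool pointing down it reaches from about 300 to 775 mm from the base axis. Payload 14.6 kg.
Tool frame: the origin (TCP) lies on the centre line of the jaws, within the pads' length; the fingertips stand 17 mm ahead of it and the grasp point (between the pads) lies 2 mm behind it; z points along the fingers, y is the line along which they close (so a half turn about z gives the same grasp; the last joint's range is limited). The gripper opens to 85 mm and grips with 20 to 120 N. Pads are 22 mm wide; open, the fingers measure 114 mm over their backs; the gripper's body (76 mm by 85 mm) begins 54 mm behind the grasp point. The pads swing forward as they close: fully open they stand 13 mm farther back than shut.
Start: joints at [-1.351, 0.3, 1.521, -0, 1.321, -0.067], TCP at [155.58, -527.527, 248.281] pointing down, gripper open.
Joint ranges: [-3.03, 3.03], [-0.79, 2.21], [0.23, 2.52], [-1.04, 4.18], [0, 3.07], [-2.55, 2.55]. Speed limits (rad/s): [2.22, 2.22, 2.57, 3.14, 3.14, 3.14].

INTERFACE

Orientations are given as a unit quaternion [w, x, y, z].
In Python, from rig import sense, vision, finish_job gives the robot as it stands.
- The arm moves only by the tool drive_tool, never from a script. Its argument "steps" is a list of rows, each an object of numbers: "claw": the gripper's target within -1 to 1 (shut at 1, half-way at 0, fully open at -1); "tx", "ty", "tz": the shift along the world's x, y, z normalised to -1 to 1, where 1 is 0.5 m; "ax", "ay", "az": the turn, a rotation vector about the world's x, y, z normalised to -1 to 1, where 1 is 120 degrees. In form: [{"claw": .., "tx": .., "ty": .., "tz": .., "ax": .., "ay": .., "az": ..}, ...]. A call has 1 to 12 rows; each row shifts and turns the commanded pose from where the row before left it; what a row does not reach is not made up. A row lasts 1/10 s, in which the tool goes at most 50 mm and 8.59 degrees, less where a joint would pass 70% of its speed; a pose out of reach is approached as far as the arm can. A call with a number of a shift or a turn outside -1 to 1 is refused whole. A call with a gripper value outside its range is refused whole. The fingers move at their own pace and stop on an object; the grip force is fixed at half the most. Time passes only in rows, so rows that do not move let the fingers close. It gives the time, the measured TCP pose, the force, the opening and the grip force at its end, in the units of the state.
- sense(): the state, without advancing time (a new reading comes with each control period).
- vision.read_camera(name): name is "scene" or "side" or "wrist"; returns the picture (400x640x3 uint8, red, green, blue); there is no depth.
- vision.camera_info(name): a dict with "intrinsics" (3x3 intrinsics, pixels), "extrinsics" (4x4, takes a point from camera to world coordinates). Camera axes: x right, y up, looking along -z (the intrinsics and any distortion apply to the point x, -y, -z); pixel columns grow to the right and rows downward; lengths in mm; the calibration is good to about 2 mm. A picture is of the moment at which its call begins: read the wrist's pose just before it. camera_info takes no time and is no camera call; for the wrist camera it gives the pose at the moment of the call.
- finish_job(): hands the job in; it is judged then, once.
The state is a dict: "t": time; "q": joint angles; "qd": joint speeds; "joint_efforts": joint torques, N m; "tcp_pos": TCP position; "tcp_rot": TCP orientation; "wrist_force": force on the tool from outside, world axes, zero at the start; "moment": the same for the moment, N m; "gripper_width": opening from 0.0 (shut) to 1.0 (fully open); "grasp_force": force on a finger pad.
Only numpy, scipy, OpenCV 4.12 (cv2) and the standard library are available. Lean on these libraries where they do the work, as an engineer would, in place of code of your own. Each camera call takes 0.05 s, during which the arm holds its last target. There are 200 camera calls.

## Working session

There is one attempt and no reset: what is moved stays moved. The work goes in short steps, Python scripts to look and compute and a tool call to move; the robot and the scene stay as the last step left them, time stands still between calls to the robot, and variables do not carry over. Pictures are saved under pics/ and viewed, at most 14 in all, crops included, and the job is handed in when it is done.

Besides the shell and the picture viewer there is one more tool, called by a JSON object that holds its "name" and its "arguments", one argument or row to a line. drive_tool: Moves the arm, as the interface text tells. Its arguments: {"type":"object","properties":{"steps":{"type":"array","items":{"type":"object","properties":{"claw":{"type":"number"},"tx":{"type":"number"},"ty":{"type":"number"},"tz":{"type":"number"},"ax":{"type":"number"},"ay":{"type":"number"},"az":{"type":"number"}}}}},"required":["steps"]}

```bash
ls; mkdir -p pics
python3 - <<'E'
from rig import sense, vision
import cv2
for n in ["scene","side"]:
    cv2.imwrite(f"pics/{n}0.png",cv2.cvtColor(vision.read_camera(n),cv2.COLOR_RGB2BGR))
    i=vision.camera_info(n);print(i["intrinsics"],i["extrinsics"],[k for k in i])
print(sense())
E
```

```text
pics
[[460.37267031   0.         322.25595841]
 [  0.         460.37267031 207.18931939]
 [  0.           0.           1.        ]] [[-8.09579039e-01 -4.88161474e-01  3.26006372e-01  8.86093583e+02]
 [ 5.86819179e-01 -6.58838151e-01  4.70718113e-01  6.05413579e+02]
 [-1.50010124e-02  5.72390309e-01  8.19844073e-01  1.20253577e+03]
 [ 0.00000000e+00  0.00000000e+00  0.00000000e+00  1.00000000e+00]] ['intrinsics', 'extrinsics']
[[508.26977785   0.         323.63795976]
 [  0.         508.26977785 207.69943185]
 [  0.           0.           1.        ]] [[ 9.21138163e-01  2.34500883e-01 -3.10666737e-01  8.31799513e-01]
 [-3.89081136e-01  5.77228707e-01 -7.17929585e-01 -1.12372055e+03]
 [ 1.09706379e-02  7.82186906e-01  6.22947261e-01  1.07268151e+03]
 [ 0.00000000e+00  0.00000000e+00  0.00000000e+00  1.00000000e+00]] ['intrinsics', 'extrinsics']
{'t': 0.1, 'q': array([-1.35060673e+00,  3.00421130e-01,  1.52149522e+00,  1.46892660e-05,
        1.32073738e+00, -6.66188680e-02]), 'qd': array([ 1.72485423e-04, -3.61203560e-05, -1.35388185e-03, -1.10746720e-05,
       -3.70011377e-04, -2.63418086e-04]), 'joint_efforts': array([ 9.48914712e-04, -5.44378495e+01, -3.62368977e+01, -7.42343582e-05,
        3.02416229e-03, -4.10260199e-06]), 'tcp_pos': array([ 155.53946663, -527.34964883,  247.78504682]), 'tcp_rot': array([-5.29522146e-04,  9.89735343e-01,  1.42911403e-01, -3.36033889e-05]), 'wrist_force': array([-0.10730918, -0.75513715,  0.45308621]), 'moment': array([-0.01352283, -0.04271517, -0.00575661]), 'grasp_force': 0.0, 'gripper_width': 0.9956243956873576}
```

View pics/scene0.png

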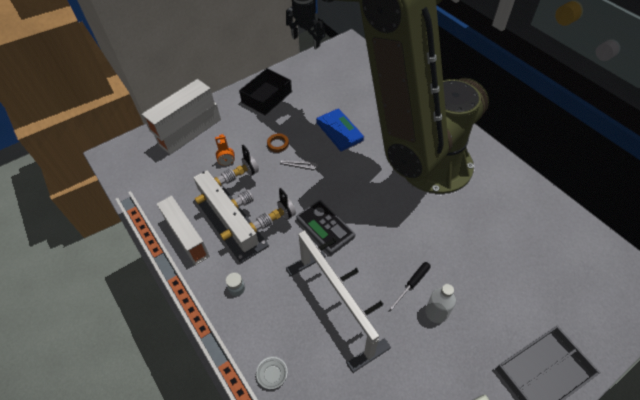

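View pics/side0.png

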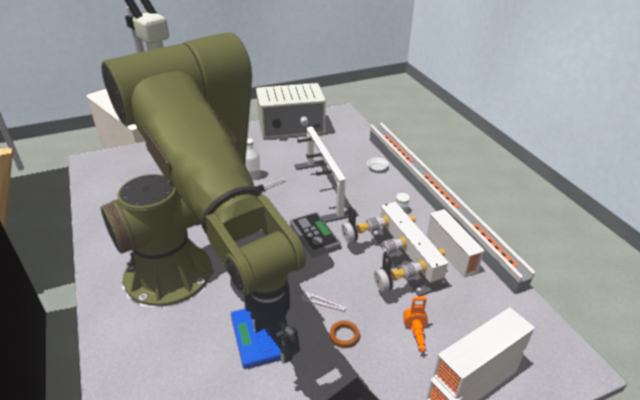

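The scene camera shows gauges in couplers 0 (285,205) and 2 (250,160), with the middle one empty. The pendant is at (325,226), the rail at (340,300), the orange decoy at (224,150) and the blue pendant at (340,128). I'll get rough positions first.

```bash
cat > h.py <<'E'
from rig import sense, vision
import numpy as np, cv2
def cam(n):
    i=vision.camera_info(n); return np.array(i["intrinsics"]),np.array(i["extrinsics"])
def ray(c,p):
    K,E=c; d=np.linalg.inv(K)@[p[0],p[1],1]; d=E[:3,:3]@(d*[1,-1,-1]); return E[:3,3],d/np.linalg.norm(d)
def onz(c,p,z):
    o,d=ray(c,p); return o+d*(z-o[2])/d[2]
def proj(c,P):
    K,E=c; q=(np.atleast_2d(P)-E[:3,3])@E[:3,:3]*[1,-1,-1]; u=q@K.T; return u[:,:2]/u[:,2:]
def tri(*cp):
    A=0;b=0
    for c,p in cp:
        o,d=ray(c,p);M=np.eye(3)-np.outer(d,d);A=A+M;b=b+M@o
    return np.linalg.solve(A,b)
def snap(n,f):
    c=cam(n);im=cv2.cvtColor(vision.read_camera(n),cv2.COLOR_RGB2BGR);cv2.imwrite(f"pics/{f}.png",im);np.savez(f"pics/{f}.npz",K=c[0],E=c[1]);return im
def load(f):
    d=np.load(f"pics/{f}.npz");return d["K"],d["E"]
E
python3 - <<'E'
from h import *
s=cam("scene");d=cam("side");np.set_printoptions(precision=0,suppress=True)
for n,p,z in [("pend",(325,226),28),("rail end",(303,236),160),("rail end2",(378,338),160),("manif end0",(247,243),105),("manif end2",(204,173),105),("g0 case",(285,211),75),("g2case",(251,162),75),("bottle",(440,290),150),("blue",(340,128),28),("tape",(277,142),10),("orange",(224,150),30),("twz",(297,164),3),("sd",(410,285),10)]: print(n,onz(s,p,z))
for n,p,z in [("pend",(318,232),28),("g0 case",(348,233),75),("g2",(385,283),75),("rail2",(312,133),160)]: print(n,onz(d,p,z))
a=cv2.imread("pics/scene0.png")[150:350,190:400];cv2.imwrite("pics/s0c.png",cv2.resize(a,None,fx=3,fy=3,interpolation=3)[:600,:630])
K,E=cam("wrist");print(K,E,sense()["tcp_pos"])
E
```

```text
pend [453.  -8.  28.]
rail end [567.  52. 160.]
rail end2 [584. 380. 160.]
manif end0 [688. -51. 105.]
manif end2 [ 667. -346.  105.]
g0 case [535. -97.  75.]
g2case [ 518. -322.   75.]
bottle [380. 376. 150.]
blue [ 168. -308.   28.]
tape [ 376. -400.   10.]
orange [ 550. -461.   30.]
twz [ 373. -280.    3.]
sd [370. 284.  10.]
pend [458. -25.  28.]
g0 case [ 518. -112.   75.]
g2 [ 525. -332.   75.]
rail2 [583. 334. 160.]
[[299.   0. 321.]
 [  0. 299. 205.]
 [  0.   0.   1.]] [[   0.    1.    0.  223.]
 [  -1.    0.    0. -507.]
 [   0.   -0.    1.  373.]
 [   0.    0.    0.    1.]] [ 156. -527.  248.]
```

View pics/s0c.png

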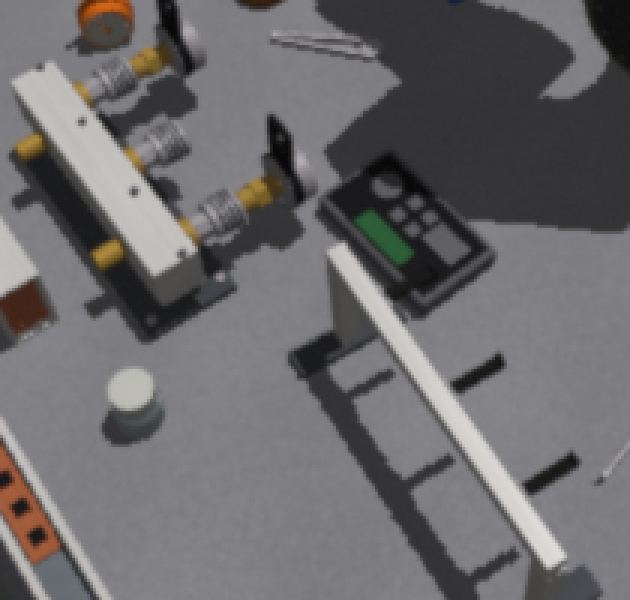

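{"name": "drive_tool", "arguments": {
  "steps": [
    {"tz": 0.1},
    {"tz": 0.1},
    {"tx": 0.075, "ty": 0.065, "az": -0.0685},
    {"tx": 0.075, "ty": 0.065, "az": -0.0685},
    {"tx": 0.075, "ty": 0.065},
    {"tx": 0.075, "ty": 0.065},
    {"tx": 0.075, "ty": 0.065},
    {"tx": 0.075, "ty": 0.065},
    {"tx": 0.075, "ty": 0.065},
    {"tx": 0.075, "ty": 0.065},
    {"tx": 0.04, "ty": 0.065},
    {}
  ]
}}

```text
invalid input
```

Run:
```python
from h import *
print(sense()["tcp_pos"],sense()["tcp_rot"]);snap("wrist","w1")
```

```text
[ 155.53946663 -527.34964883  247.78504682] [-5.29522146e-04  9.89735343e-01  1.42911403e-01 -3.36033889e-05]
```

View pics/w1.png

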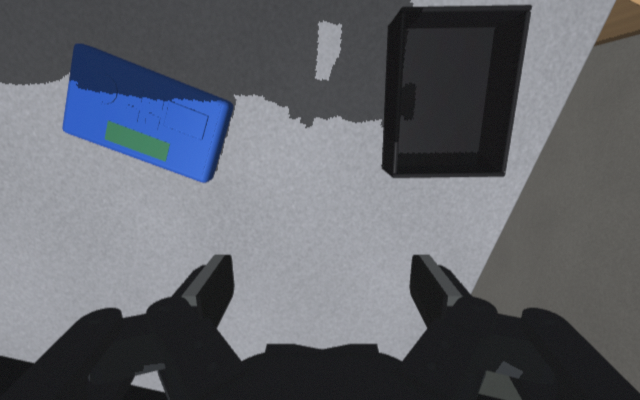

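The move was refused, so every key is probably required. The picture only shows the blue decoy from the start pose. I'll retry with full rows.

{"name": "drive_tool", "arguments": {
  "steps": [
    {"claw": -1, "tx": 0, "ty": 0, "tz": 0.1, "ax": 0, "ay": 0, "az": 0},
    {"claw": -1, "tx": 0, "ty": 0, "tz": 0.1, "ax": 0, "ay": 0, "az": 0},
    {"claw": -1, "tx": 0.075, "ty": 0.065, "tz": 0, "ax": 0, "ay": 0, "az": -0.0685},
    {"claw": -1, "tx": 0.075, "ty": 0.065, "tz": 0, "ax": 0, "ay": 0, "az": -0.0685},
    {"claw": -1, "tx": 0.075, "ty": 0.065, "tz": 0, "ax": 0, "ay": 0, "az": 0},
    {"claw": -1, "tx": 0.075, "ty": 0.065, "tz": 0, "ax": 0, "ay": 0, "az": 0},
    {"claw": -1, "tx": 0.075, "ty": 0.065, "tz": 0, "ax": 0, "ay": 0, "az": 0},
    {"claw": -1, "tx": 0.075, "ty": 0.065, "tz": 0, "ax": 0, "ay": 0, "az": 0},
    {"claw": -1, "tx": 0.075, "ty": 0.065, "tz": 0, "ax": 0, "ay": 0, "az": 0},
    {"claw": -1, "tx": 0.04, "ty": 0.065, "tz": 0, "ax": 0, "ay": 0, "az": 0},
    {"claw": -1, "tx": 0.04, "ty": 0.065, "tz": 0, "ax": 0, "ay": 0, "az": 0},
    {"claw": -1, "tx": 0, "ty": 0, "tz": 0, "ax": 0, "ay": 0, "az": 0}
  ]
}}

```text
t: 1.35
tcp_pos: [456.9, -234.6, 348.1]
tcp_rot: [-0.0, 1.0, 0.008, -0.0]
wrist_force: [0.1, -0.5, 0.1]
gripper_width: 0.994
grasp_force: 0.0
```

Run:
```python
from h import *
print(sense()["tcp_pos"],sense()["tcp_rot"]);snap("wrist","w2")
```

```text
[ 456.86728789 -234.59256235  348.09312574] [-3.88288880e-04  9.99970316e-01  7.69510402e-03 -4.49633024e-05]
```

View pics/w2.png

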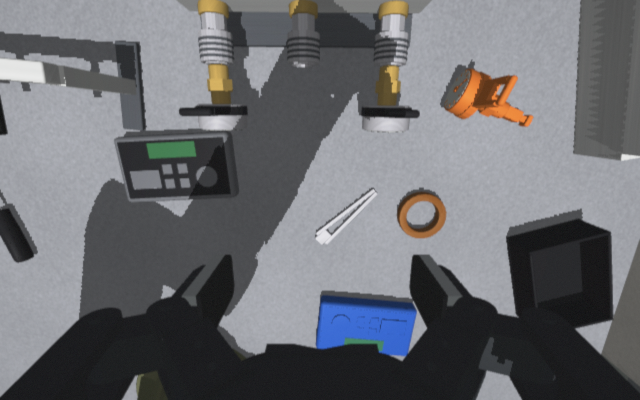

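Wide key at (145,180), round key (206,177), collars at (217,48) and (392,45), straps at (213,110) and (391,113).

Run:
```python
from h import *
np.set_printoptions(precision=1,suppress=True)
c=load("w2");print(c[1])
for n,p,z in [("vent",(145,180),30.5),("ready",(206.5,177),30.5),("g0strap",(213,106),163),("g2strap",(391,108),163),("col0",(217,49),90),("col2",(392,46),90),("orange",(490,95),60),("bracket end",(130,45),160),("tape",(422,215),19)]: print(n,onz(c,p,z))
```

```text
[[   0.     1.     0.3  527.3]
 [  -1.     0.     0.  -233.6]
 [   0.    -0.3    1.   473.3]
 [   0.     0.     0.     1. ]]
vent [433.9  30.1  30.5]
ready [439.9 -62.8  30.5]
g0strap [ 537.2 -126.8  163. ]
g2strap [ 538.  -302.3  163. ]
col0 [ 602.4 -111.6   90. ]
col2 [ 608.7 -314.1   90. ]
orange [ 559.7 -452.5   60. ]
bracket end [590.8 -52.1 160. ]
tape [ 381.4 -396.7   19. ]
```

{"name": "drive_tool", "arguments": {
  "steps": [
    {"claw": 1, "tx": -0.0066, "ty": 0.0757, "tz": 0, "ax": 0, "ay": 0, "az": 0},
    {"claw": 1, "tx": -0.0066, "ty": 0.0757, "tz": 0, "ax": 0, "ay": 0, "az": 0},
    {"claw": 1, "tx": -0.0066, "ty": 0.0757, "tz": 0, "ax": 0, "ay": 0, "az": 0},
    {"claw": 1, "tx": -0.0066, "ty": 0.0757, "tz": 0, "ax": 0, "ay": 0, "az": 0},
    {"claw": 1, "tx": -0.0066, "ty": 0.0757, "tz": 0, "ax": 0, "ay": 0, "az": 0},
    {"claw": 1, "tx": -0.0066, "ty": 0.0757, "tz": 0, "ax": 0, "ay": 0, "az": 0},
    {"claw": 1, "tx": -0.0066, "ty": 0.0757, "tz": 0, "ax": 0, "ay": 0, "az": 0},
    {"claw": 1, "tx": 0, "ty": 0, "tz": -0.09, "ax": 0, "ay": 0, "az": 0},
    {"claw": 1, "tx": 0, "ty": 0, "tz": -0.09, "ax": 0, "ay": 0, "az": 0},
    {"claw": 1, "tx": 0, "ty": 0, "tz": 0, "ax": 0, "ay": 0, "az": 0},
    {"claw": 1, "tx": 0, "ty": 0, "tz": 0, "ax": 0, "ay": 0, "az": 0}
  ]
}}

```text
t: 2.5
tcp_pos: [432.5, 26.5, 259.5]
tcp_rot: [0.0, 1.0, 0.005, -0.0]
wrist_force: [0.5, 0.5, -0.1]
gripper_width: 0.002
grasp_force: 0.0
```

Run:
```python
from h import *
print(sense()["tcp_pos"],sense()["tcp_rot"]);snap("wrist","w3")
```

```text
[432.46052656  26.50411136 259.52756259] [ 4.49737150e-05  9.99986891e-01  5.11990094e-03 -4.56153318e-05]
```

View pics/w3.png

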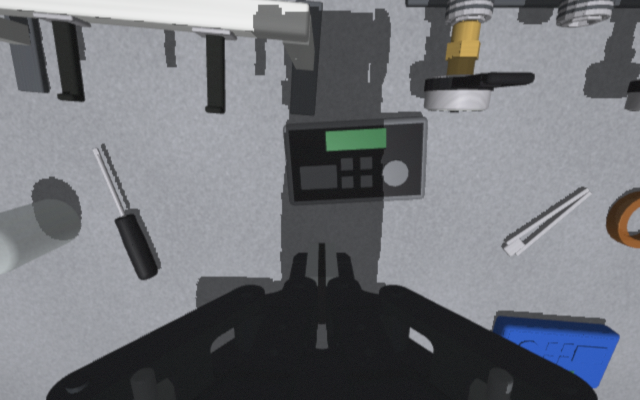

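Key centre is (319,177), ready (395,173); peg tips: peg2 at (215,110), peg1 at (71,100).

Run:
```python
from h import *
np.set_printoptions(precision=1,suppress=True)
c=load("w3");print(c[1][:3])
for n,p,z in [("vent",(319,177.5),30.5),("ready",(395,173.5),30.5),("peg2 tip lip",(215.5,110),159),("peg2 base",(216,36),154),("peg1 lip",(71,99),159),("peg1 base",(66,24),154),("railfront",(5,16),160),("railfront2",(254,40),160)]: print(n,onz(c,p,z))
```

```text
[[  0.    1.    0.3 502.9]
 [ -1.    0.    0.   27.3]
 [  0.   -0.3   1.  384.8]]
vent [434.5  29.   30.5]
ready [440.3 -61.9  30.5]
peg2 tip lip [507.8 103.2 159. ]
peg2 base [556.6 100.2 154. ]
peg1 lip [514.2 205.3 159. ]
peg1 base [562.8 201.9 154. ]
railfront [565.5 236.5 160. ]
railfront2 [553.1  72.9 160. ]
```

{"name": "drive_tool", "arguments": {
  "steps": [
    {"claw": 1, "tx": 0.004, "ty": 0.005, "tz": -0.083, "ax": 0, "ay": 0, "az": 0},
    {"claw": 1, "tx": 0, "ty": 0, "tz": -0.083, "ax": 0, "ay": 0, "az": 0},
    {"claw": 1, "tx": 0, "ty": 0, "tz": -0.083, "ax": 0, "ay": 0, "az": 0},
    {"claw": 1, "tx": 0, "ty": 0, "tz": -0.083, "ax": 0, "ay": 0, "az": 0},
    {"claw": 1, "tx": 0, "ty": 0, "tz": -0.06, "ax": 0, "ay": 0, "az": 0},
    {"claw": 1, "tx": 0, "ty": 0, "tz": -0.02, "ax": 0, "ay": 0, "az": 0},
    {"claw": 1, "tx": 0, "ty": 0, "tz": 0, "ax": 0, "ay": 0, "az": 0},
    {"claw": 1, "tx": 0, "ty": 0, "tz": 0, "ax": 0, "ay": 0, "az": 0}
  ]
}}

```text
t: 3.35
tcp_pos: [435.6, 29.5, 54.2]
tcp_rot: [0.0, 1.0, 0.006, 0.001]
wrist_force: [0.2, 0.2, 0.9]
gripper_width: -0.002
grasp_force: 0.0
```

{"name": "drive_tool", "arguments": {
  "steps": [
    {"claw": 1, "tx": 0, "ty": 0, "tz": -0.008, "ax": 0, "ay": 0, "az": 0},
    {"claw": 1, "tx": 0, "ty": 0, "tz": -0.004, "ax": 0, "ay": 0, "az": 0},
    {"claw": 1, "tx": 0, "ty": 0, "tz": 0, "ax": 0, "ay": 0, "az": 0}
  ]
}}

```text
t: 3.65
tcp_pos: [434.8, 29.7, 47.0]
tcp_rot: [0.0, 1.0, 0.006, 0.001]
wrist_force: [0.7, -0.4, 4.1]
gripper_width: 0.001
grasp_force: 2.1
```

{"name": "drive_tool", "arguments": {
  "steps": [
    {"claw": 1, "tx": 0, "ty": 0, "tz": -0.003, "ax": 0, "ay": 0, "az": 0},
    {"claw": 1, "tx": 0, "ty": 0, "tz": 0, "ax": 0, "ay": 0, "az": 0}
  ]
}}

```text
t: 3.85
tcp_pos: [434.9, 29.7, 46.3]
tcp_rot: [0.0, 1.0, 0.006, 0.001]
wrist_force: [-5.4, -0.2, 23.5]
gripper_width: 0.0
grasp_force: 11.6
```

{"name": "drive_tool", "arguments": {
  "steps": [
    {"claw": 1, "tx": 0, "ty": 0, "tz": 0, "ax": 0, "ay": 0, "az": 0},
    {"claw": 1, "tx": 0, "ty": 0, "tz": 0, "ax": 0, "ay": 0, "az": 0},
    {"claw": 1, "tx": 0, "ty": 0, "tz": 0, "ax": 0, "ay": 0, "az": 0},
    {"claw": 1, "tx": 0, "ty": 0, "tz": 0, "ax": 0, "ay": 0, "az": 0},
    {"claw": 1, "tx": 0, "ty": 0, "tz": 0.03, "ax": 0, "ay": 0, "az": 0},
    {"claw": -1, "tx": 0, "ty": 0, "tz": 0.1, "ax": 0, "ay": 0, "az": 0},
    {"claw": -1, "tx": 0, "ty": 0, "tz": 0.1, "ax": 0, "ay": 0, "az": 0},
    {"claw": -1, "tx": 0, "ty": 0, "tz": 0.1, "ax": 0, "ay": 0, "az": 0},
    {"claw": -1, "tx": 0, "ty": 0, "tz": 0.1, "ax": 0, "ay": 0, "az": 0},
    {"claw": -1, "tx": 0.03, "ty": -0.09, "tz": 0, "ax": 0, "ay": 0, "az": 0},
    {"claw": -1, "tx": 0.03, "ty": -0.09, "tz": 0, "ax": 0, "ay": 0, "az": 0},
    {"claw": -1, "tx": 0.03, "ty": -0.09, "tz": 0, "ax": 0, "ay": 0, "az": 0}
  ]
}}

```text
t: 5.05
tcp_pos: [479.3, -106.8, 260.4]
tcp_rot: [0.0, 1.0, 0.006, 0.0]
wrist_force: [0.8, -0.2, -0.4]
gripper_width: 0.998
grasp_force: 0.0
```

{"name": "drive_tool", "arguments": {
  "steps": [
    {"claw": -1, "tx": 0.04, "ty": -0.06, "tz": 0, "ax": 0, "ay": 0, "az": 0},
    {"claw": -1, "tx": 0.05, "ty": 0, "tz": 0, "ax": 0, "ay": 0, "az": 0},
    {"claw": -1, "tx": 0, "ty": 0, "tz": 0, "ax": 0, "ay": 0, "az": 0},
    {"claw": -1, "tx": 0, "ty": 0, "tz": 0, "ax": 0, "ay": 0, "az": 0}
  ]
}}

```text
t: 5.45
tcp_pos: [523.8, -135.1, 259.3]
tcp_rot: [-0.0, 1.0, 0.006, -0.001]
wrist_force: [0.4, 0.4, 0.0]
gripper_width: 1.0
grasp_force: 0.0
```

Run:
```python
from h import *
print(sense()["tcp_pos"],sense()["tcp_rot"]);snap("wrist","w4")
```

```text
[ 523.84134852 -135.08099092  259.33443115] [-2.15037348e-04  9.99983058e-01  5.78547400e-03 -6.05067563e-04]
```

View pics/w4.png

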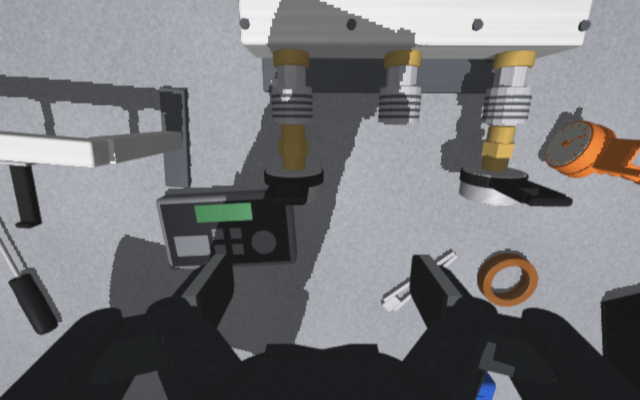

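Run:
```python
import cv2
a=cv2.imread("pics/w4.png")[10:230,235:600]
cv2.imwrite("pics/w4c.png",cv2.resize(a,(800,482),interpolation=cv2.INTER_CUBIC))
```

```text
(no output)
```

View pics/w4c.png

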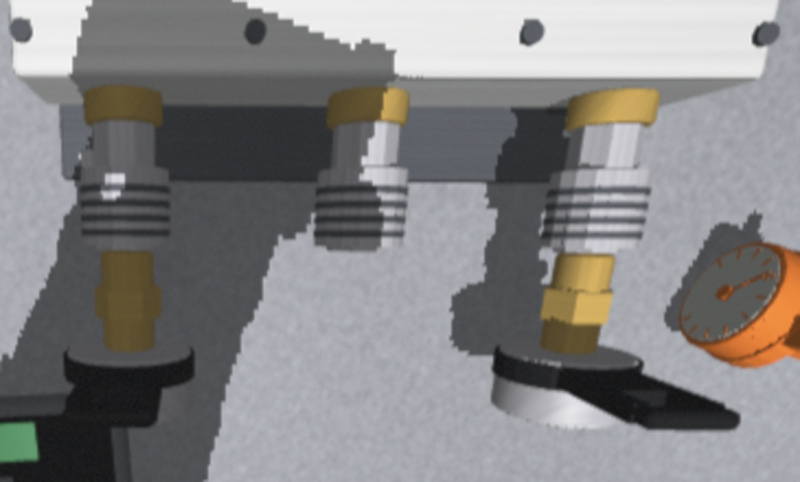

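```bash
cat > fit.py <<'E'
from h import *
from scipy.optimize import least_squares
np.set_printoptions(precision=2,suppress=True)
def T(p,P):
    c,s=np.cos(p[2]),np.sin(p[2]);P=np.atleast_2d(P).astype(float);return np.c_[p[0]+c*P[:,0]-s*P[:,1],p[1]+s*P[:,0]+c*P[:,1],P[:,2]]
E
python3 - <<'E'
from fit import *
c=load("w4")
M=[(65,145,105),(65,-145,105),(18,105,75),(18,0,75),(18,-105,75)]
U=np.array([(241.4,41),(580.3,46.5),(292,0),(399.7,0),(507,0)]);W=np.array([(1,1),(1,1),(1,0),(1,0),(1,0)])
r=least_squares(lambda p:((proj(c,T(p,M))-U)*W).ravel(),[585,-215,0])
print(r.x,r.fun.reshape(-1,2));p=r.x
def D(P,c=c):return proj(c,T(p,P))
print("collar fronts top",D([(2,105,94),(2,0,94),(2,-105,94)]), "back",D([(34,105,94),(34,0,94)]))
print("strap0 top",D([(-56.5,105-17,163),(-56.5,105+17,163),(-48.5,88,163)]),"strap2",D([(-56.5,-105-17,163),(-56.5,-105+17,163)]))
print("case2 back",D([(-45,-105,105)]))
w2=load("w2");print("w2 corners/strap",D([(65,145,105)],w2),D([(-56.5,105,163),(-56.5,88,163),(-56.5,122,163)],w2))
print(T(p,[(18,105,75),(18,-105,75),(-52.5,105,127),(-52.5,-105,127)]))
E
```

```text
[ 589.87 -210.32   -0.  ] [[-1.46  0.36]
 [ 3.8   0.33]
 [-0.23  0.  ]
 [-0.92  0.  ]
 [-1.56  0.  ]]
collar fronts top [[290.08 120.01]
 [402.37 121.65]
 [514.25 123.29]] back [[289.54  83.21]
 [405.54  84.98]]
strap0 top [[304.43 200.2 ]
 [260.09 199.61]
 [304.42 190.05]] strap2 [[576.96 203.85]
 [533.   203.26]]
case2 back [[511.8 175. ]]
w2 corners/strap [[164.63  -9.94]] [[191.44 109.44]
 [208.68 109.77]
 [174.19 109.12]]
[[ 608.12 -105.36   75.  ]
 [ 607.61 -315.36   75.  ]
 [ 537.62 -105.19  127.  ]
 [ 537.11 -315.19  127.  ]]
```

{"name": "drive_tool", "arguments": {
  "steps": [
    {"claw": -1, "tx": 0.082, "ty": 0.029, "tz": 0, "ax": 0, "ay": 0, "az": 0},
    {"claw": -1, "tx": 0.082, "ty": 0.029, "tz": 0, "ax": 0, "ay": 0, "az": 0},
    {"claw": -1, "tx": 0, "ty": 0, "tz": -0.07, "ax": 0, "ay": 0, "az": 0},
    {"claw": -1, "tx": 0, "ty": 0, "tz": -0.07, "ax": 0, "ay": 0, "az": 0},
    {"claw": -1, "tx": 0, "ty": 0, "tz": 0, "ax": 0, "ay": 0, "az": 0},
    {"claw": -1, "tx": 0, "ty": 0, "tz": 0, "ax": 0, "ay": 0, "az": 0}
  ]
}}

```text
t: 6.1
tcp_pos: [605.9, -106.1, 191.1]
tcp_rot: [0.0, 1.0, 0.006, 0.0]
wrist_force: [0.4, -0.9, 1.2]
gripper_width: 1.001
grasp_force: 0.0
```

Run:
```python
from h import *
print(sense()["tcp_pos"],sense()["tcp_rot"]);a=snap("wrist","w5");b=snap("side","d5");
cv2.imwrite("pics/c5.png",np.hstack([cv2.resize(a,(480,300)),cv2.resize(b[190:300,310:430],(320,300))]))
```

```text
[ 605.93823256 -106.10986543  191.09083253] [3.45704396e-05 9.99983264e-01 5.78444233e-03 9.90057238e-05]
```

View pics/c5.png

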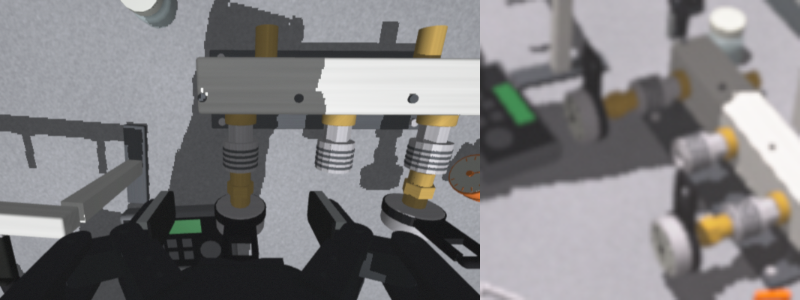

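Run:
```python
from fit import *
c=load("w5");p=[587.5,-211,0];print(c[1][:3,3])
print(proj(c,T(p,[(18,105,75),(18,0,75),(18,-105,75),(2,105,94),(2,105,56),(34,105,94)])))
im=cv2.imread("pics/w5.png")
# column profile around collar0
for col in (320,316):print([int(v) for v in im[180:250,col].mean(1)])
```

```text
[ 676.36 -105.27  316.35]
[[320.93 206.05]
 [445.58 207.4 ]
 [569.77 208.75]
 [320.7  232.1 ]
 [320.74 216.96]
 [321.16 192.97]]
[93, 92, 94, 94, 93, 92, 92, 92, 92, 92, 88, 85, 90, 92, 92, 92, 92, 93, 92, 92, 80, 60, 48, 50, 70, 86, 92, 83, 66, 48, 47, 55, 77, 91, 90, 76, 54, 47, 51, 75, 90, 91, 81, 60, 48, 50, 68, 85, 91, 90, 88, 82, 76, 73, 73, 73, 73, 73, 73, 74, 73, 74, 73, 73, 73, 73, 74, 72, 69, 70]
[94, 94, 94, 93, 94, 93, 94, 94, 93, 93, 88, 84, 90, 94, 93, 93, 95, 93, 92, 92, 81, 61, 48, 48, 69, 86, 91, 87, 66, 48, 46, 56, 79, 92, 91, 77, 55, 45, 52, 76, 90, 92, 79, 58, 47, 50, 69, 87, 92, 92, 90, 81, 73, 71, 71, 71, 71, 71, 70, 71, 71, 69, 70, 70, 70, 70, 71, 71, 66, 69]
```

{"name": "drive_tool", "arguments": {
  "steps": [
    {"claw": -1, "tx": 0.002, "ty": 0, "tz": -0.08, "ax": 0, "ay": 0, "az": 0},
    {"claw": -1, "tx": 0, "ty": 0, "tz": -0.08, "ax": 0, "ay": 0, "az": 0},
    {"claw": -1, "tx": 0, "ty": 0, "tz": -0.076, "ax": 0, "ay": 0, "az": 0},
    {"claw": 1, "tx": 0, "ty": 0, "tz": 0, "ax": 0, "ay": 0, "az": 0},
    {"claw": 1, "tx": 0, "ty": 0, "tz": 0, "ax": 0, "ay": 0, "az": 0},
    {"claw": 1, "tx": 0, "ty": 0, "tz": 0, "ax": 0, "ay": 0, "az": 0},
    {"claw": 1, "tx": 0, "ty": 0, "tz": 0, "ax": 0, "ay": 0, "az": 0},
    {"claw": 1, "tx": 0, "ty": 0, "tz": 0, "ax": 0, "ay": 0, "az": 0}
  ]
}}

```text
t: 7.0
tcp_pos: [608.7, -105.3, 75.5]
tcp_rot: [-0.0, 1.0, 0.006, 0.002]
wrist_force: [-1.8, 10.8, 10.2]
gripper_width: 0.435
grasp_force: 60.2
```

{"name": "drive_tool", "arguments": {
  "steps": [
    {"claw": 1, "tx": 0.008, "ty": 0, "tz": 0, "ax": 0, "ay": 0, "az": 0},
    {"claw": 1, "tx": 0.008, "ty": 0, "tz": 0, "ax": 0, "ay": 0, "az": 0},
    {"claw": 1, "tx": 0.006, "ty": 0, "tz": 0, "ax": 0, "ay": 0, "az": 0},
    {"claw": 1, "tx": 0.002, "ty": 0, "tz": 0, "ax": 0, "ay": 0, "az": 0},
    {"claw": 1, "tx": 0, "ty": 0, "tz": 0, "ax": 0, "ay": 0, "az": 0},
    {"claw": 1, "tx": 0, "ty": 0, "tz": 0, "ax": 0, "ay": 0, "az": 0},
    {"claw": 1, "tx": 0, "ty": 0, "tz": 0, "ax": 0, "ay": 0, "az": 0},
    {"claw": 1, "tx": 0, "ty": 0, "tz": 0, "ax": 0, "ay": 0, "az": 0}
  ]
}}

```text
t: 7.8
tcp_pos: [619.5, -105.1, 75.4]
tcp_rot: [-0.0, 1.0, 0.006, 0.001]
wrist_force: [-14.8, 11.0, 17.3]
gripper_width: 0.438
grasp_force: 60.7
```

{"name": "drive_tool", "arguments": {
  "steps": [
    {"claw": 1, "tx": 0.002, "ty": 0, "tz": 0, "ax": 0, "ay": 0, "az": 0},
    {"claw": 1, "tx": 0, "ty": 0, "tz": 0, "ax": 0, "ay": 0, "az": 0},
    {"claw": 1, "tx": -0.012, "ty": 0, "tz": 0, "ax": 0, "ay": 0, "az": 0},
    {"claw": 1, "tx": -0.012, "ty": 0, "tz": 0, "ax": 0, "ay": 0, "az": 0},
    {"claw": -1, "tx": 0, "ty": 0, "tz": 0, "ax": 0, "ay": 0, "az": 0},
    {"claw": -1, "tx": 0, "ty": 0, "tz": 0, "ax": 0, "ay": 0, "az": 0},
    {"claw": -1, "tx": 0, "ty": 0, "tz": 0, "ax": 0, "ay": 0, "az": 0},
    {"claw": -1, "tx": 0, "ty": 0, "tz": 0.08, "ax": 0, "ay": 0, "az": 0},
    {"claw": -1, "tx": 0, "ty": 0, "tz": 0.1, "ax": 0, "ay": 0, "az": 0},
    {"claw": -1, "tx": 0, "ty": 0, "tz": 0.1, "ax": 0, "ay": 0, "az": 0},
    {"claw": -1, "tx": -0.06, "ty": 0, "tz": 0, "ax": 0, "ay": 0, "az": 0},
    {"claw": -1, "tx": 0, "ty": 0, "tz": 0, "ax": 0, "ay": 0, "az": 0}
  ]
}}

```text
t: 9.0
tcp_pos: [576.8, -106.5, 213.5]
tcp_rot: [0.0, 1.0, 0.005, 0.001]
wrist_force: [0.7, -0.3, -0.4]
gripper_width: 0.998
grasp_force: 0.0
```

Run:
```python
from fit import *
print(sense()["tcp_pos"],sense()["tcp_rot"]);a=snap("wrist","w6")
cv2.imwrite("pics/c6.png",cv2.resize(a[60:260,200:520],(800,500)))
c=load("w6");p=[588.5,-210.3,0];print(proj(c,T(p,[(-64.5,88,163),(-72.5,88,163),(-72.5,122,163),(-64.5,122,163),(2,105,94),(-61,105,105)])))
```

```text
[ 576.79 -106.47  213.54] [0.   1.   0.01 0.  ]
[[343.5  307.61]
 [343.14 317.7 ]
 [293.57 317.29]
 [293.4  307.19]
 [319.74 188.89]
 [319.01 263.11]]
```

View pics/c6.png

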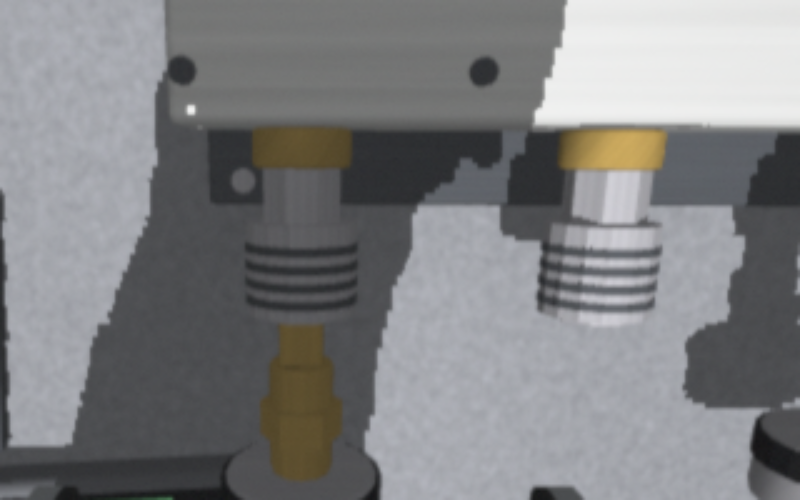

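The gauge has popped out (extra stem visible below the collar) and the collar is home. Now I'll grip the strap.

{"name": "drive_tool", "arguments": {
  "steps": [
    {"claw": -1, "tx": -0.057, "ty": 0.001, "tz": 0, "ax": 0, "ay": 0, "az": 0},
    {"claw": -1, "tx": -0.057, "ty": 0.001, "tz": 0, "ax": 0, "ay": 0, "az": 0},
    {"claw": -1, "tx": 0, "ty": 0, "tz": -0.087, "ax": 0, "ay": 0, "az": 0},
    {"claw": -1, "tx": 0, "ty": 0, "tz": -0.087, "ax": 0, "ay": 0, "az": 0},
    {"claw": -1, "tx": 0, "ty": 0, "tz": 0, "ax": 0, "ay": 0, "az": 0},
    {"claw": 1, "tx": 0, "ty": 0, "tz": 0, "ax": 0, "ay": 0, "az": 0},
    {"claw": 1, "tx": 0, "ty": 0, "tz": 0, "ax": 0, "ay": 0, "az": 0},
    {"claw": 1, "tx": 0, "ty": 0, "tz": 0, "ax": 0, "ay": 0, "az": 0},
    {"claw": 1, "tx": 0, "ty": 0, "tz": 0, "ax": 0, "ay": 0, "az": 0},
    {"claw": 1, "tx": 0, "ty": 0, "tz": 0, "ax": 0, "ay": 0, "az": 0},
    {"claw": 1, "tx": 0, "ty": 0, "tz": 0, "ax": 0, "ay": 0, "az": 0}
  ]
}}

```text
t: 10.15
tcp_pos: [521.6, -105.4, 125.8]
tcp_rot: [0.0, 1.0, 0.006, 0.001]
wrist_force: [-1.3, -0.1, 6.8]
gripper_width: 0.385
grasp_force: 59.5
```

{"name": "drive_tool", "arguments": {
  "steps": [
    {"claw": 1, "tx": -0.02, "ty": 0, "tz": 0, "ax": 0, "ay": 0, "az": 0},
    {"claw": 1, "tx": -0.03, "ty": 0, "tz": 0, "ax": 0, "ay": 0, "az": 0},
    {"claw": 1, "tx": -0.04, "ty": 0, "tz": 0, "ax": 0, "ay": 0, "az": 0},
    {"claw": 1, "tx": -0.04, "ty": 0, "tz": 0, "ax": 0, "ay": 0, "az": 0},
    {"claw": 1, "tx": 0, "ty": 0, "tz": 0, "ax": 0, "ay": 0, "az": 0}
  ]
}}

```text
t: 10.65
tcp_pos: [453.7, -105.0, 124.4]
tcp_rot: [-0.0, 1.0, 0.005, -0.001]
wrist_force: [0.1, -0.8, -2.2]
gripper_width: 0.388
grasp_force: 59.7
```

{"name": "drive_tool", "arguments": {
  "steps": [
    {"claw": 1, "tx": 0, "ty": 0, "tz": 0.09, "ax": 0, "ay": 0, "az": 0},
    {"claw": 1, "tx": -0.03, "ty": 0, "tz": 0.09, "ax": 0, "ay": 0, "az": 0},
    {"claw": 1, "tx": -0.03, "ty": 0, "tz": 0.09, "ax": 0, "ay": 0, "az": 0},
    {"claw": 1, "tx": -0.03, "ty": 0, "tz": 0.09, "ax": 0, "ay": 0, "az": 0},
    {"claw": 1, "tx": -0.03, "ty": 0.03, "tz": 0.08, "ax": 0, "ay": 0, "az": 0},
    {"claw": 1, "tx": -0.018, "ty": 0.08, "tz": 0, "ax": 0, "ay": 0, "az": 0},
    {"claw": 1, "tx": 0, "ty": 0.09, "tz": 0, "ax": 0, "ay": 0, "az": 0},
    {"claw": 1, "tx": 0, "ty": 0.09, "tz": 0, "ax": 0, "ay": 0, "az": 0},
    {"claw": 1, "tx": 0, "ty": 0.09, "tz": 0, "ax": 0, "ay": 0, "az": 0},
    {"claw": 1, "tx": 0, "ty": 0.09, "tz": 0, "ax": 0, "ay": 0, "az": -0.029},
    {"claw": 1, "tx": 0, "ty": 0.05, "tz": 0, "ax": 0, "ay": 0, "az": 0},
    {"claw": 1, "tx": 0, "ty": 0, "tz": 0, "ax": 0, "ay": 0, "az": 0}
  ]
}}

```text
t: 11.85
tcp_pos: [386.7, 157.1, 344.4]
tcp_rot: [-0.0, 1.0, -0.023, -0.0]
wrist_force: [0.0, 0.1, -1.6]
gripper_width: 0.386
grasp_force: 61.0
```

Run:
```python
from fit import *
print(sense()["tcp_pos"],sense()["tcp_rot"]);a=snap("wrist","w7")
```

```text
[386.68 157.1  344.42] [-0.    1.   -0.02 -0.  ]
```

View pics/w7.png

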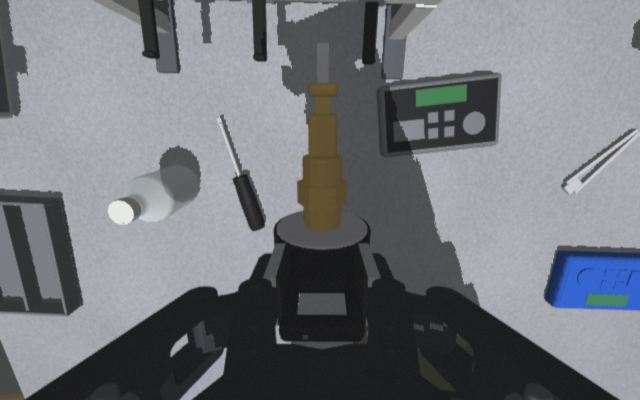

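Run:
```python
from fit import *
c3=load("w3");c7=load("w7")
def res(p,full=False):
    q=lambda y,z:T(p,[(-65,y,z)])
    r=[proj(c7,q(105,146))-[151,57.5],proj(c7,q(0,146))-[260,61],proj(c7,q(-105,146))-[370,64.5],proj(c3,q(0,154))-[71,100],proj(c3,q(-105,154))-[215.5,111]]
    return np.concatenate(r).ravel()
r=least_squares(res,[575,205,-.06]);print(r.x,r.fun.reshape(-1,2))
print(T(r.x,[(-65,105,150),(-65,0,150),(-65,-105,150)]))
for i,u in [(c7,(260,0)),]:pass
im=cv2.imread("pics/w7.png").mean(2)
for u in (151,260,370): print(u,[int(v) for v in im[48:72,u]], )
for row in (40,): print([int(v) for v in im[row,135:165]],[int(v) for v in im[row,247:275]],[int(v) for v in im[row,355:385]])
im=cv2.imread("pics/w3.png").mean(2)
for u in (71,215): print(u,[int(v) for v in im[90:118,u]])
print(proj(c7,T([sense()["tcp_pos"][0]-1,sense()["tcp_pos"][1],-.058],[(103,0,344-50.8)])),"nose expected")
```

```text
[578.89 205.54  -0.07] [[ 3.61  0.13]
 [ 1.4  -0.31]
 [-2.45 -0.76]
 [-1.22 -0.48]
 [-0.69  0.92]]
[[521.6  314.93 150.  ]
 [514.06 210.2  150.  ]
 [506.53 105.48 150.  ]]
151 [44, 42, 36, 30, 38, 42, 43, 44, 37, 45, 106, 153, 172, 172, 170, 169, 170, 169, 167, 167, 168, 168, 171, 174]
260 [45, 44, 44, 45, 44, 41, 35, 39, 44, 45, 42, 36, 49, 111, 159, 174, 174, 173, 175, 175, 174, 173, 176, 178]
370 [27, 24, 26, 27, 28, 28, 25, 25, 27, 25, 28, 26, 27, 26, 23, 31, 53, 72, 78, 79, 79, 78, 79, 80]
[167, 165, 166, 169, 172, 172, 169, 156, 86, 48, 44, 44, 45, 45, 44, 44, 45, 44, 42, 38, 31, 28, 43, 86, 97, 96, 95, 98, 97, 98] [171, 173, 170, 168, 171, 162, 104, 53, 45, 43, 45, 45, 46, 41, 27, 24, 26, 26, 39, 87, 157, 164, 165, 166, 168, 170, 171, 172] [80, 78, 79, 81, 82, 81, 81, 77, 42, 28, 23, 25, 25, 28, 27, 25, 29, 27, 26, 29, 65, 135, 167, 171, 171, 172, 168, 154, 83, 58]
71 [41, 41, 40, 37, 33, 32, 35, 37, 39, 39, 57, 122, 153, 154, 155, 158, 160, 160, 158, 160, 160, 162, 162, 160, 158, 159, 157, 155]
215 [41, 42, 41, 43, 42, 44, 43, 42, 43, 42, 44, 41, 41, 38, 42, 38, 34, 33, 36, 43, 41, 42, 56, 128, 164, 168, 167, 165]
[[325.93  56.51]] nose expected
```

{"name": "drive_tool", "arguments": {
  "steps": [
    {"claw": 1, "tx": 0.044, "ty": 0, "tz": -0.06, "ax": 0, "ay": 0, "az": 0},
    {"claw": 1, "tx": 0.044, "ty": 0, "tz": -0.06, "ax": 0, "ay": 0, "az": 0},
    {"claw": 1, "tx": 0, "ty": 0, "tz": -0.05, "ax": 0, "ay": 0, "az": 0},
    {"claw": 1, "tx": 0, "ty": 0, "tz": 0, "ax": 0, "ay": 0, "az": 0},
    {"claw": 1, "tx": 0, "ty": 0, "tz": 0, "ax": 0, "ay": 0, "az": 0}
  ]
}}

```text
t: 12.4
tcp_pos: [431.3, 154.1, 260.6]
tcp_rot: [0.0, 1.0, -0.025, 0.0]
wrist_force: [-0.4, -0.0, -1.7]
gripper_width: 0.391
grasp_force: 60.8
```

Run:
```python
from fit import *
print(sense()["tcp_pos"]);a=snap("wrist","w8");c=load("w8")
g=a.mean(2)
p=[578.9,205.5,-.07]
P=proj(c,T(p,[(-65,0,150),(-65,-105,150),(-45,0,154),(-45,-105,154)]));print(P)
for u,v in P[2:]:
    v=int(v);u=int(u);print(v,u-30,[int(x) for x in g[v,u-30:u+30]])
for u,v in P[:2]:
    v=int(v);u=int(u);print(u,v-20,[int(x) for x in g[v-20:v+20,u]])
```

```text
[431.26 154.13 260.64]
[[240.8  105.07]
 [380.94 108.01]
 [237.83  75.44]
 [384.11  78.61]]
75 207 [189, 187, 187, 185, 184, 183, 183, 181, 180, 183, 185, 186, 186, 188, 188, 188, 186, 182, 182, 185, 187, 187, 175, 78, 49, 50, 48, 50, 50, 49, 49, 51, 49, 49, 48, 32, 30, 28, 26, 33, 92, 185, 191, 188, 186, 187, 186, 185, 188, 189, 191, 190, 188, 190, 189, 187, 186, 185, 190, 192]
78 354 [86, 86, 87, 85, 86, 87, 101, 142, 153, 179, 179, 179, 176, 176, 175, 176, 168, 100, 87, 81, 39, 27, 27, 32, 30, 29, 30, 27, 29, 29, 31, 29, 29, 30, 29, 30, 39, 92, 163, 93, 68, 94, 109, 111, 113, 111, 112, 111, 112, 112, 110, 111, 112, 110, 110, 110, 110, 109, 110, 108]
240 85 [50, 48, 51, 49, 49, 50, 49, 50, 50, 49, 49, 49, 48, 46, 41, 41, 43, 48, 49, 46, 58, 121, 170, 188, 188, 190, 192, 193, 189, 186, 185, 185, 185, 186, 187, 187, 186, 184, 185, 185]
380 88 [30, 29, 29, 29, 28, 29, 27, 30, 30, 27, 27, 28, 27, 29, 29, 29, 31, 30, 29, 30, 29, 50, 75, 88, 91, 88, 87, 86, 87, 84, 85, 87, 88, 88, 88, 90, 89, 91, 89, 88]
```

View pics/w8.png

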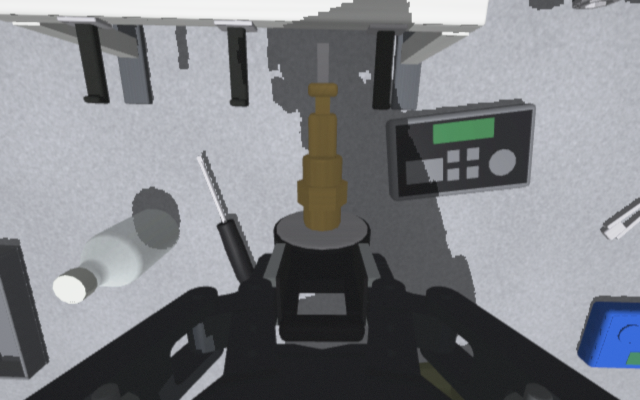

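{"name": "drive_tool", "arguments": {
  "steps": [
    {"claw": 1, "tx": 0, "ty": 0, "tz": -0.082, "ax": 0, "ay": 0, "az": 0},
    {"claw": 1, "tx": 0, "ty": 0, "tz": -0.082, "ax": 0, "ay": 0, "az": 0},
    {"claw": 1, "tx": 0, "ty": 0, "tz": -0.082, "ax": 0, "ay": 0, "az": 0},
    {"claw": 1, "tx": 0.01, "ty": 0.06, "tz": 0, "ax": 0, "ay": 0, "az": 0},
    {"claw": 1, "tx": 0.01, "ty": 0.06, "tz": 0, "ax": 0, "ay": 0, "az": 0},
    {"claw": 1, "tx": 0, "ty": 0, "tz": 0, "ax": 0, "ay": 0, "az": 0},
    {"claw": 1, "tx": 0, "ty": 0, "tz": 0, "ax": 0, "ay": 0, "az": 0}
  ]
}}

```text
t: 13.15
tcp_pos: [441.6, 215.1, 138.1]
tcp_rot: [-0.0, 1.0, -0.024, 0.001]
wrist_force: [-0.7, -0.5, -2.4]
gripper_width: 0.385
grasp_force: 61.6
```

{"name": "drive_tool", "arguments": {
  "steps": [
    {"claw": 1, "tx": 0.06, "ty": -0.004, "tz": -0.001, "ax": 0, "ay": 0, "az": 0},
    {"claw": 1, "tx": 0.06, "ty": -0.004, "tz": 0, "ax": 0, "ay": 0, "az": 0},
    {"claw": 1, "tx": 0.02, "ty": -0.0015, "tz": 0, "ax": 0, "ay": 0, "az": 0},
    {"claw": 1, "tx": 0.02, "ty": -0.0015, "tz": 0, "ax": 0, "ay": 0, "az": 0},
    {"claw": 1, "tx": 0, "ty": 0, "tz": 0, "ax": 0, "ay": 0, "az": 0}
  ]
}}

```text
t: 13.65
tcp_pos: [520.5, 208.5, 136.3]
tcp_rot: [0.0, 1.0, -0.025, -0.001]
wrist_force: [-4.7, -2.2, -1.3]
gripper_width: 0.38
grasp_force: 60.2
```

{"name": "drive_tool", "arguments": {
  "steps": [
    {"claw": 1, "tx": 0, "ty": 0, "tz": 0, "ax": 0, "ay": 0, "az": 0},
    {"claw": 1, "tx": 0, "ty": 0, "tz": 0, "ax": 0, "ay": 0, "az": 0}
  ]
}}

```text
t: 13.85
tcp_pos: [520.6, 208.8, 136.4]
tcp_rot: [0.0, 1.0, -0.025, -0.0]
wrist_force: [-4.7, -2.3, -2.8]
gripper_width: 0.39
grasp_force: 60.1
```

Run:
```python
from fit import *
print(sense()["tcp_pos"]);a=snap("wrist","w9");c=load("w9");b=snap("scene","s9")
p=[578.9,205.5,-.07]
print(proj(c,T(p,[(-65,0,159),(-10,0,154)])), proj(cam("scene"),T(p,[(-65,0,150)])))
u,v=proj(cam("scene"),T(p,[(-65,0,150)]))[0].astype(int)
cv2.imwrite("pics/c9.png",np.hstack([cv2.resize(a[150:400,160:480],(480,375)),cv2.resize(b[v-50:v+50,u-42:u+42],(315,375),interpolation=2)]))
```

```text
[520.55 208.77 136.44]
[[318.71 318.05]
 [321.51 180.85]] [[355.68 270.27]]
```

View pics/c9.png

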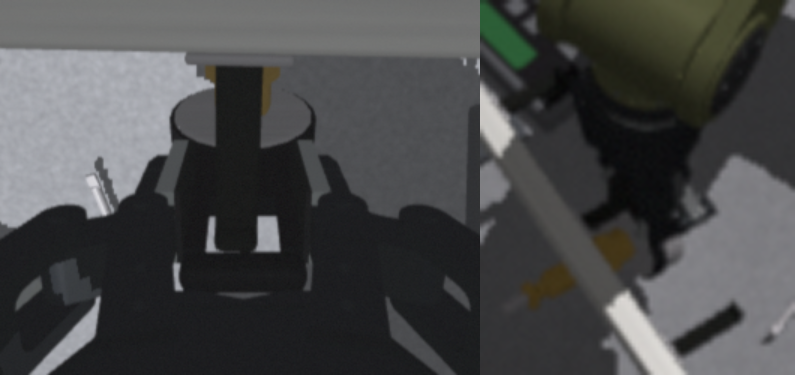

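The peg sits in the slot, about 2 mm off to the left. I'll nudge sideways and continue carefully.

{"name": "drive_tool", "arguments": {
  "steps": [
    {"claw": 1, "tx": 0, "ty": 0.003, "tz": 0, "ax": 0, "ay": 0, "az": 0},
    {"claw": 1, "tx": 0.008, "ty": 0, "tz": 0, "ax": 0, "ay": 0, "az": 0},
    {"claw": 1, "tx": 0, "ty": 0, "tz": 0, "ax": 0, "ay": 0, "az": 0},
    {"claw": 1, "tx": 0, "ty": 0, "tz": 0, "ax": 0, "ay": 0, "az": 0}
  ]
}}

```text
t: 14.35
tcp_pos: [522.4, 210.8, 135.9]
tcp_rot: [0.001, 1.0, -0.024, -0.003]
wrist_force: [-25.5, -1.4, 6.1]
gripper_width: 0.387
grasp_force: 59.3
```

Run:
```python
from fit import *
snap("wrist","w10")
for f in ["w7","w8","w9","w10"]:
    g=cv2.imread(f"pics/{f}.png").mean(2)
    print(f,[int(x) for x in g[285:350,342]])
    print([int(x) for x in g[306,285:360]])
c=load("w10");E=c[1];print(sense()["tcp_pos"],sense()["moment"],E[:3,3])
s=sense()["tcp_pos"]
for dx in (0,-4,-8):
  for z in (15,17.5):
    P=[(s[0]+dx+4,s[1],s[2]+z+11),(s[0]+dx-4,s[1],s[2]+z-11),(s[0]+dx-4,s[1],s[2]+z+21)]
    print(dx,z,proj(c,P)[:,1])
```

```text
w7 [27, 26, 28, 26, 25, 24, 25, 33, 63, 80, 79, 81, 82, 82, 80, 81, 82, 82, 81, 82, 82, 80, 80, 80, 80, 81, 82, 81, 78, 63, 36, 24, 26, 23, 23, 24, 26, 24, 25, 24, 22, 24, 27, 27, 28, 26, 26, 27, 27, 28, 30, 24, 25, 25, 26, 25, 44, 68, 79, 72, 54, 32, 31, 30, 32]
[20, 25, 23, 27, 22, 27, 22, 23, 22, 22, 24, 25, 43, 78, 81, 83, 82, 83, 80, 82, 82, 81, 80, 80, 82, 83, 83, 83, 84, 83, 82, 82, 82, 81, 81, 81, 81, 80, 81, 81, 82, 82, 85, 83, 82, 82, 80, 80, 79, 79, 81, 79, 82, 81, 80, 81, 80, 80, 82, 81, 72, 33, 20, 21, 24, 24, 22, 24, 24, 25, 24, 25, 24, 24, 25]
w8 [27, 30, 29, 27, 27, 27, 30, 34, 69, 85, 86, 87, 87, 87, 87, 85, 87, 88, 90, 89, 88, 86, 87, 87, 88, 88, 89, 89, 87, 70, 39, 27, 26, 25, 26, 25, 27, 27, 27, 27, 29, 26, 27, 27, 31, 30, 30, 29, 29, 28, 29, 27, 30, 26, 27, 30, 48, 75, 85, 79, 58, 36, 33, 32, 34]
[23, 25, 24, 23, 27, 26, 26, 26, 28, 23, 27, 25, 45, 85, 89, 89, 89, 89, 91, 89, 89, 86, 87, 85, 88, 90, 89, 88, 87, 89, 88, 89, 89, 89, 89, 88, 86, 88, 88, 88, 87, 88, 88, 89, 87, 90, 90, 89, 89, 88, 86, 87, 87, 87, 88, 88, 89, 86, 88, 87, 78, 37, 23, 28, 24, 28, 25, 25
[... 791 characters left out ...]
, 163, 161, 159, 124, 59, 27, 23, 22, 22, 23, 25, 26, 26, 24, 23, 24, 26, 26, 27, 28, 31, 29, 28, 28, 26, 26, 29, 27, 28, 30, 29, 29, 31]
[24, 24, 26, 22, 23, 26, 24, 23, 23, 25, 24, 25, 43, 97, 158, 162, 161, 160, 162, 167, 166, 164, 152, 95, 36, 24, 24, 21, 26, 24, 27, 25, 26, 26, 24, 29, 24, 23, 24, 25, 25, 26, 23, 25, 25, 22, 26, 27, 24, 26, 31, 80, 160, 166, 168, 169, 170, 168, 168, 159, 100, 40, 24, 23, 23, 24, 24, 24, 26, 25, 22, 23, 24, 24, 24]
[522.39 210.83 135.95] [-0.11  3.57  0.02] [593.61 207.51 260.7 ]
0 15 [300.6  287.35 336.68]
0 17.5 [304.57 290.39 341.76]
-4 15 [309.62 294.95 345.93]
-4 17.5 [313.74 298.11 351.16]
-8 15 [318.46 302.43 354.98]
-8 17.5 [322.73 305.69 360.37]
```

Run:
```python
from fit import *
for f,tcp,rows in [("w8",(431.26,154.13,260.64),(43,293,314.5,341)),("w9",(520.55,208.77,136.44),(None,294,317.2,None)),("w10",(522.39,210.83,135.95),(None,295,320.5,None))]:
    c=load(f);M=np.array([(118,0,3),(3.5,0,56),(11.5,0,78),(3.5,0,88)])
    def pts(p):
        x,z,t=p;R=np.array([[np.cos(t),0,np.sin(t)],[0,1,0],[-np.sin(t),0,np.cos(t)]])
        return np.array(tcp)+[x,0,z]+(M-[7.5,0,67])@R.T
    def res(p):
        r=[proj(c,pts(p))[i,1]-rows[i] for i in range(4) if rows[i]]
        return r+([(p[1]-b)/3] if rows[0] is None else [])
    for b in ((16,) if rows[0] else (13,16,19)):
        r=least_squares(res,[0,16,0]);print(f,r.x,r.fun)
```

```text
w8 [-15.44  -2.47  -0.22] [ 0.63 -2.66 -1.59  3.17]
w9 [-6.91 13.   -0.16] [-0. -0.  0.]
w9 [-4.83 16.   -0.15] [ 0. -0.  0.]
w9 [-2.74 19.   -0.14] [0. 0. 0.]
w10 [-7.88 13.   -0.19] [-0.  0.  0.]
w10 [-5.74 16.   -0.18] [-0. -0.  0.]
w10 [-3.59 19.   -0.16] [-0. -0.  0.]
```

{"name": "drive_tool", "arguments": {
  "steps": [
    {"claw": 1, "tx": -0.03, "ty": 0.002, "tz": 0, "ax": 0, "ay": 0, "az": 0},
    {"claw": 1, "tx": -0.03, "ty": 0.002, "tz": 0, "ax": 0, "ay": 0, "az": 0},
    {"claw": 1, "tx": 0, "ty": 0, "tz": 0, "ax": 0, "ay": 0, "az": 0},
    {"claw": 1, "tx": 0, "ty": 0, "tz": 0, "ax": 0, "ay": 0, "az": 0}
  ]
}}

```text
t: 14.8
tcp_pos: [495.6, 212.8, 136.9]
tcp_rot: [-0.0, 1.0, -0.025, 0.001]
wrist_force: [-0.3, 0.0, -2.0]
gripper_width: 0.383
grasp_force: 60.7
```

Run:
```python
from fit import *
s=sense();print(s["tcp_pos"],s["wrist_force"],s["tcp_rot"]);t=s["tcp_pos"]
w=snap("wrist","w11");d=snap("side","d11");sc=snap("scene","s11")
g=w.mean(2);print([int(x) for x in g[285:350,342]])
u,v=proj(cam("side"),[t-[-20,0,40]])[0].astype(int);print(u,v)
u2,v2=proj(cam("scene"),[t-[-20,0,40]])[0].astype(int)
A=cv2.resize(d[v-50:v+50,u-67:u+67],(800,600),interpolation=cv2.INTER_CUBIC)
A=A[:,:]
B=cv2.resize(sc[v2-40:v2+40,u2-50:u2+50],(280,224),interpolation=cv2.INTER_CUBIC);A[:224,520:]=B
cv2.imwrite("pics/c11.png",A)
print(u-67,v-50,u2-50,v2-40)
```

```text
[495.63 212.82 136.87] [-0.3   0.01 -1.99] [-0.    1.   -0.02  0.  ]
[30, 29, 28, 22, 26, 26, 25, 27, 24, 53, 127, 162, 164, 166, 170, 171, 167, 165, 163, 165, 168, 170, 171, 169, 172, 171, 169, 168, 167, 167, 167, 165, 163, 156, 126, 72, 32, 25, 23, 24, 20, 22, 23, 24, 24, 23, 25, 22, 26, 29, 27, 27, 28, 28, 28, 27, 27, 25, 25, 24, 28, 27, 29, 29, 30]
307 169
240 119 304 240
```

View pics/c11.png

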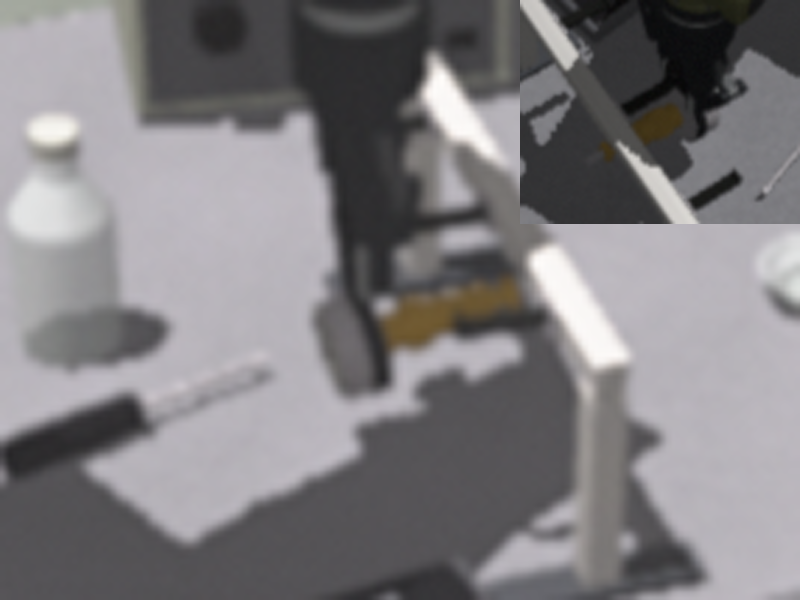

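```bash
cat > pitch.py <<'E'
from fit import *
from scipy.optimize import brentq
def brass(f,roi):
    im=cv2.imread(f"pics/{f}.png");x0,y0,x1,y1=roi;h=cv2.cvtColor(im[y0:y1,x0:x1],cv2.COLOR_BGR2HSV)
    m=((h[...,0]>8)&(h[...,0]<25)&(h[...,1]>110)&(h[...,2]>40)).astype(np.uint8)
    n,l,st,_=cv2.connectedComponentsWithStats(m);k=1+np.argmax(st[1:,4]);v,u=np.nonzero(l==k)
    vx,vy,cx,cy=cv2.fitLine(np.c_[u+x0,v+y0].astype(np.float32),cv2.DIST_L2,0,.01,.01).ravel()
    return (cx,cy),(vx,vy),len(u),(u.min()+x0,u.max()+x0)
def pitch(f,roi,yaw):
    c=load(f);a,v,n,e=brass(f,roi);o,r1=ray(c,a);_,r2=ray(c,(a[0]+20*v[0],a[1]+20*v[1]));N=np.cross(r1,r2)
    g=lambda p:N@[np.cos(yaw)*np.cos(p),np.sin(yaw)*np.cos(p),np.sin(p)]
    t=np.linspace(-.6,.6,121);s=[g(x) for x in t];z=[brentq(g,t[i],t[i+1]) for i in range(120) if s[i]*s[i+1]<0]
    print(f,a,v,n,e,"pitch up",z)
E
python3 - <<'E'
from pitch import *
pitch("d11",(298,155,335,180),-.061);pitch("s11",(325,265,370,302),-.061)
pitch("side0",(350,205,380,240),0) if 0 else None
import shutil
np.savez("pics/side0.npz",K=cam("side")[0],E=cam("side")[1]);np.savez("pics/scene0.npz",K=cam("scene")[0],E=cam("scene")[1])
pitch("side0",(350,215,372,240),0);pitch("scene0",(262,208,284,230),0)
E
```

```text
d11 (np.float32(313.63095), np.float32(170.85715)) (np.float32(0.94809264), np.float32(-0.31799427)) 84 (np.int64(305), np.int64(325)) pitch up [0.16580587168598268]
s11 (np.float32(353.04138), np.float32(283.6483)) (np.float32(0.8909037), np.float32(-0.45419222)) 145 (np.int64(345), np.int64(361)) pitch up [0.18138080527659542]
side0 (np.float32(362.43243), np.float32(226.97298)) (np.float32(0.9486483), np.float32(-0.31633285)) 74 (np.int64(357), np.int64(368)) pitch up [0.07155240077096205]
scene0 (np.float32(276.24298), np.float32(213.83177)) (np.float32(0.8934496), np.float32(-0.4491634)) 107 (np.int64(269), np.int64(283)) pitch up [0.11355170758151041]
```

Run:
```python
from fit import *
for f,tcp,rows in [("w7",(386.68,157.1,344.42),(293,314.5)),("w8",(431.26,154.13,260.64),(293,314.5)),("w11",(495.63,212.82,136.87),(294.5,319.5))]:
    c=load(f);M=np.array([(3.5,0,56),(11.5,0,78)])
    def pts(p,b):
        x,t=p;R=np.array([[np.cos(t),0,np.sin(t)],[0,1,0],[-np.sin(t),0,np.cos(t)]])
        # grip pivot at gauge z=50 -> strap mid (7.5,0,50) at tcp+(x,0,b)
        return np.array(tcp)+[x,0,b]+(M-[7.5,0,50])@R.T
    for b in (-3,0,3):
        r=least_squares(lambda p:proj(c,pts(p,b))[:,1]-rows,[0,0]);print(f,b,r.x)
```

```text
w7 -3 [-3.24 -0.13]
w7 0 [-1.34 -0.12]
w7 3 [ 0.55 -0.11]
w8 -3 [-3.25 -0.13]
w8 0 [-1.36 -0.12]
w8 3 [ 0.53 -0.11]
w11 -3 [-3.91 -0.19]
w11 0 [-2.   -0.18]
w11 3 [-0.1  -0.16]
```

Run:
```python
from fit import *
for f,cols in (("w9",(308,318,326)),("w10",(315,322,330)),("w11",(310,318,322))):
    g=cv2.imread(f"pics/{f}.png").mean(2)
    for u in cols: print(f,u,[int(x) for x in g[288:330,u]])
    c=load(f);print(proj(c,[(514,210.5,159),(514,210.5,154),(519,210.5,159),(514,210.5,146)])[:,1])
```

```text
w9 308 [26, 27, 25, 28, 25, 27, 26, 27, 27, 24, 24, 25, 26, 25, 25, 22, 26, 24, 27, 21, 25, 25, 27, 26, 25, 28, 29, 27, 34, 68, 67, 32, 23, 23, 23, 26, 24, 24, 25, 27, 21, 26]
w9 318 [28, 29, 24, 28, 24, 26, 27, 28, 23, 25, 24, 26, 26, 28, 21, 27, 22, 25, 27, 26, 25, 24, 27, 26, 26, 26, 26, 28, 29, 46, 44, 27, 23, 23, 18, 24, 22, 24, 27, 24, 24, 24]
w9 326 [28, 26, 27, 26, 25, 24, 28, 26, 26, 26, 24, 28, 23, 26, 25, 23, 24, 24, 22, 26, 25, 26, 25, 24, 27, 27, 26, 26, 25, 28, 27, 25, 24, 24, 21, 23, 24, 25, 23, 25, 22, 25]
[318.23 310.53 307.47 299.36]
w10 315 [27, 27, 28, 23, 27, 26, 25, 26, 26, 26, 27, 26, 25, 24, 24, 25, 26, 28, 27, 27, 25, 26, 27, 23, 28, 27, 25, 27, 23, 26, 28, 26, 27, 28, 24, 23, 26, 25, 25, 25, 26, 26]
w10 322 [25, 24, 28, 26, 27, 24, 27, 25, 26, 26, 27, 28, 25, 26, 26, 25, 27, 24, 23, 21, 24, 23, 25, 25, 24, 20, 28, 23, 26, 25, 23, 25, 25, 23, 25, 25, 19, 26, 22, 25, 24, 23]
w10 330 [27, 25, 24, 22, 26, 24, 29, 28, 27, 24, 28, 27, 23, 24, 26, 26, 25, 25, 22, 25, 21, 23, 25, 27, 24, 22, 24, 25, 23, 27, 27, 25, 24, 26, 22, 22, 22, 24, 23, 24, 25, 24]
[322.94 315.01 312.29 303.5 ]
w11 310 [23, 26, 24, 27, 25, 25, 53, 129, 166, 172, 171, 170, 169, 169, 170, 168, 168, 167, 167, 167, 167, 166, 165, 164, 163, 161, 162, 165, 165, 164, 162, 134, 79, 31, 23, 24, 20, 25, 24, 22, 25, 25]
w11 318 [26, 25, 25, 25, 24, 22, 53, 129, 166, 168, 165, 163, 161, 160, 161, 162, 162, 162, 162, 162, 163, 162, 161, 160, 162, 162, 162, 162, 163, 162, 159, 130, 75, 31, 26, 22, 24, 20, 24, 22, 25, 23]
w11 322 [25, 26, 24, 25, 25, 25, 54, 129, 167, 169, 167, 164, 164, 163, 164, 165, 168, 167, 164, 164, 167, 166, 164, 166, 169, 169, 169, 167, 165, 166, 165, 134, 78, 33, 21, 20, 19, 22, 25, 26, 23, 24]
[260.81 255.03 248.69 246.72]
```

Run:
```python
from pitch import *
def off(f,roi,P0,d):
    c=load(f);a,v,n,e=brass(f,roi);a=np.array(a);v=np.array(v);nrm=np.array([-v[1],v[0]]);nrm=nrm*np.sign(nrm[1])
    out=[]
    for s in (20,60,100):
        q=proj(c,[np.array(P0)+s*np.array(d)])[0];out.append(float((q-a)@nrm))
    dz=(proj(c,[np.array(P0)+60*np.array(d)+[0,0,5]])-proj(c,[np.array(P0)+60*np.array(d)]))[0]@nrm
    print(f,np.round(out,2),"px below line; +5mm z ->",round(float(dz),2),"centroid",a,proj(c,[np.array(P0)+s*np.array(d) for s in (15,100)]).ravel())
off("side0",(350,215,372,240),(528.5,-105.5,75),(1,0,0));off("scene0",(262,208,284,230),(528.5,-105.5,75),(1,0,0))
t=np.array([495.63,212.82,136.87])
for nm,e in (("H1",(-7.3,0,12.2)),("H2",(-4,0,17))):
    d=np.array([.985*.998,-.061,.17]);o=t+e+[4,0,-67.3];print(nm,o)
    off("d11",(298,155,335,180),o,d);off("s11",(325,265,370,302),o,d)
```

```text
side0 [0.05 0.72 1.37] px below line; +5mm z -> -1.16 centroid [362.43 226.97] [354.63 229.54 379.82 222.62]
scene0 [-0.77  0.06  0.91] px below line; +5mm z -> -0.93 centroid [276.24 213.83] [280.98 210.47 256.54 224.76]
H1 [492.33 212.82  81.77]
d11 [-0.33 -0.36 -0.4 ] px below line; +5mm z -> -1.15 centroid [313.63 170.86] [304.8  173.48 327.99 165.61]
s11 [-0.76 -0.73 -0.69] px below line; +5mm z -> -0.71 centroid [353.04 283.65] [357.08 280.73 330.7  294.27]
H2 [495.63 212.82  86.57]
d11 [-1.34 -1.38 -1.41] px below line; +5mm z -> -1.15 centroid [313.63 170.86] [305.69 172.11 328.9  164.25]
s11 [-1.28 -1.25 -1.22] px below line; +5mm z -> -0.72 centroid [353.04 283.65] [356.19 280.6  329.66 294.19]
```

{"name": "drive_tool", "arguments": {
  "steps": [
    {"claw": 1, "tx": 0, "ty": 0, "tz": 0.004, "ax": 0, "ay": 0.04, "az": 0},
    {"claw": 1, "tx": 0, "ty": 0, "tz": 0.004, "ax": 0, "ay": 0.04, "az": 0},
    {"claw": 1, "tx": 0, "ty": 0, "tz": 0, "ax": 0, "ay": 0, "az": 0},
    {"claw": 1, "tx": 0, "ty": 0, "tz": 0, "ax": 0, "ay": 0, "az": 0}
  ]
}}

```text
t: 15.35
tcp_pos: [495.5, 212.5, 139.8]
tcp_rot: [0.002, 0.996, -0.025, -0.083]
wrist_force: [0.1, 0.8, -2.1]
gripper_width: 0.386
grasp_force: 60.7
```

Run:
```python
from pitch import *
snap("side","d12");snap("scene","s12");t=sense()["tcp_pos"];print(t,sense()["tcp_rot"])
pitch("d12",(298,155,335,180),-.061);pitch("s12",(325,265,370,302),-.061)
```

```text
[495.01 212.68 140.11] [ 0.    1.   -0.02 -0.08]
d12 (np.float32(308.45764), np.float32(173.0)) (np.float32(0.98176295), np.float32(-0.1901093)) 59 (np.int64(303), np.int64(315)) pitch up [0.004209060263120512]
s12 (np.float32(354.6474), np.float32(282.38727)) (np.float32(0.8495595), np.float32(-0.52749276)) 173 (np.int64(345), np.int64(364)) pitch up [-0.037439835798973045]
```

Level now. Advance.

{"name": "drive_tool", "arguments": {
  "steps": [
    {"claw": 1, "tx": 0.03, "ty": -0.002, "tz": 0.001, "ax": 0, "ay": 0, "az": 0},
    {"claw": 1, "tx": 0.02, "ty": -0.001, "tz": 0.001, "ax": 0, "ay": 0, "az": 0},
    {"claw": 1, "tx": 0.01, "ty": -0.001, "tz": 0, "ax": 0, "ay": 0, "az": 0},
    {"claw": 1, "tx": 0, "ty": 0, "tz": 0, "ax": 0, "ay": 0, "az": 0},
    {"claw": 1, "tx": 0, "ty": 0, "tz": 0, "ax": 0, "ay": 0, "az": 0}
  ]
}}

```text
t: 15.95
tcp_pos: [524.8, 210.7, 141.1]
tcp_rot: [0.002, 0.996, -0.025, -0.084]
wrist_force: [0.1, 0.3, -1.8]
gripper_width: 0.384
grasp_force: 60.7
```

{"name": "drive_tool", "arguments": {
  "steps": [
    {"claw": 1, "tx": 0.02, "ty": -0.001, "tz": 0.001, "ax": 0, "ay": 0, "az": 0},
    {"claw": 1, "tx": 0.02, "ty": -0.001, "tz": 0, "ax": 0, "ay": 0, "az": 0},
    {"claw": 1, "tx": 0, "ty": 0, "tz": 0, "ax": 0, "ay": 0, "az": 0},
    {"claw": 1, "tx": 0, "ty": 0, "tz": 0, "ax": 0, "ay": 0, "az": 0}
  ]
}}

```text
t: 16.35
tcp_pos: [545.3, 209.6, 141.5]
tcp_rot: [0.002, 0.996, -0.025, -0.084]
wrist_force: [-0.4, -0.5, -3.0]
gripper_width: 0.383
grasp_force: 60.7
```

{"name": "drive_tool", "arguments": {
  "steps": [
    {"claw": 1, "tx": 0, "ty": 0, "tz": -0.01, "ax": 0, "ay": 0, "az": 0},
    {"claw": 1, "tx": 0, "ty": 0, "tz": -0.01, "ax": 0, "ay": 0, "az": 0},
    {"claw": 1, "tx": 0, "ty": 0, "tz": 0, "ax": 0, "ay": 0, "az": 0},
    {"claw": 1, "tx": 0, "ty": 0, "tz": 0, "ax": 0, "ay": 0, "az": 0}
  ]
}}

```text
t: 16.75
tcp_pos: [545.3, 209.9, 133.2]
tcp_rot: [0.002, 0.996, -0.025, -0.083]
wrist_force: [-3.9, -2.3, 13.1]
gripper_width: 0.384
grasp_force: 61.9
```

{"name": "drive_tool", "arguments": {
  "steps": [
    {"claw": -1, "tx": 0, "ty": 0, "tz": 0.002, "ax": 0, "ay": 0, "az": 0},
    {"claw": -1, "tx": 0, "ty": 0, "tz": 0, "ax": 0, "ay": 0, "az": 0},
    {"claw": -1, "tx": 0, "ty": 0, "tz": 0, "ax": 0, "ay": 0, "az": 0},
    {"claw": -1, "tx": 0, "ty": 0, "tz": 0, "ax": 0, "ay": 0, "az": 0},
    {"claw": -1, "tx": 0, "ty": 0, "tz": 0.04, "ax": 0, "ay": 0, "az": 0},
    {"claw": -1, "tx": 0, "ty": 0, "tz": 0.08, "ax": 0, "ay": 0, "az": 0},
    {"claw": -1, "tx": 0, "ty": 0, "tz": 0.09, "ax": 0, "ay": -0.04, "az": 0},
    {"claw": -1, "tx": 0, "ty": -0.04, "tz": 0.04, "ax": 0, "ay": -0.04, "az": 0.029},
    {"claw": -1, "tx": 0, "ty": -0.09, "tz": 0, "ax": 0, "ay": 0, "az": 0},
    {"claw": -1, "tx": 0, "ty": 0, "tz": 0, "ax": 0, "ay": 0, "az": 0}
  ]
}}

```text
t: 17.75
tcp_pos: [545.1, 141.5, 258.8]
tcp_rot: [0.001, 1.0, 0.004, 0.001]
wrist_force: [-1.0, -0.3, -0.4]
gripper_width: 1.003
grasp_force: 0.0
```

Run:
```python
from pitch import *
snap("side","d13");snap("scene","s13");snap("wrist","w13");t=sense();print(t["tcp_pos"],t["tcp_rot"])
pitch("d13",(298,145,345,185),-.061);pitch("s13",(315,255,375,305),-.061)
c=load("d13");p=[578.9,205.5,-.07]
# expected hung gauge: eye (-65+26,0,143)
E=np.array([-39,0,143]);
for f in("d13","s13"):print(f,proj(load(f),T(p,[E+(-7.5+s,0,-67) for s in (-15,30,70,100)])).round(1).tolist())
```

```text
[545.17 144.87 257.62] [ 0.    1.    0.01 -0.  ]
d13 (np.float32(322.21054), np.float32(169.8421)) (np.float32(0.9814646), np.float32(-0.19164336)) 19 (np.int64(319), np.int64(327)) pitch up [0.006371240535121466]
s13 (np.float32(330.67825), np.float32(298.68695)) (np.float32(0.88441664), np.float32(-0.46669814)) 115 (np.int64(319), np.int64(339)) pitch up [0.15417726319530078]
d13 [[307.9, 175.2], [320.4, 172.8], [331.3, 170.8], [339.4, 169.3]]
s13 [[353.4, 283.6], [339.3, 292.0], [326.4, 299.5], [316.7, 305.3]]
```

{"name": "drive_tool", "arguments": {
  "steps": [
    {"claw": -1, "tx": 0.0125, "ty": -0.092, "tz": 0, "ax": 0, "ay": 0, "az": 0},
    {"claw": -1, "tx": 0.0125, "ty": -0.092, "tz": 0, "ax": 0, "ay": 0, "az": 0},
    {"claw": -1, "tx": 0.0125, "ty": -0.092, "tz": 0, "ax": 0, "ay": 0, "az": 0},
    {"claw": -1, "tx": 0.0125, "ty": -0.092, "tz": 0, "ax": 0, "ay": 0, "az": 0},
    {"claw": -1, "tx": 0.0125, "ty": -0.092, "tz": 0, "ax": 0, "ay": 0, "az": 0},
    {"claw": -1, "tx": 0.0125, "ty": -0.092, "tz": 0, "ax": 0, "ay": 0, "az": 0},
    {"claw": -1, "tx": 0.0125, "ty": -0.092, "tz": 0, "ax": 0, "ay": 0, "az": 0},
    {"claw": -1, "tx": 0.0125, "ty": -0.092, "tz": 0, "ax": 0, "ay": 0, "az": 0},
    {"claw": -1, "tx": 0.0125, "ty": -0.092, "tz": -0.05, "ax": 0, "ay": 0, "az": 0},
    {"claw": -1, "tx": 0.0125, "ty": -0.092, "tz": -0.05, "ax": 0, "ay": 0, "az": 0},
    {"claw": -1, "tx": 0, "ty": 0, "tz": -0.03, "ax": 0, "ay": 0, "az": 0},
    {"claw": -1, "tx": 0, "ty": 0, "tz": 0, "ax": 0, "ay": 0, "az": 0}
  ]
}}

```text
t: 19.1
tcp_pos: [606.6, -309.9, 191.6]
tcp_rot: [-0.0, 1.0, 0.005, -0.002]
wrist_force: [0.1, 0.8, -0.3]
gripper_width: 0.999
grasp_force: 0.0
```

Run:
```python
from fit import *
print(sense()["tcp_pos"]);a=snap("wrist","w14");c=load("w14");g=a.mean(2)
P=proj(c,T([588.5,-210.3,0],[(18,-105,75),(2,-105,94),(34,-105,94)]));print(P)
print([int(x) for x in g[int(P[0,1]),280:360]]);u=int(P[1,0]);print([int(x) for x in g[180:245,u]])
```

```text
[ 606.63 -309.94  191.57]
[[327.53 204.91]
 [327.68 230.96]
 [328.38 191.88]]
[77, 75, 74, 74, 75, 77, 76, 74, 74, 74, 74, 74, 77, 76, 76, 76, 76, 76, 76, 75, 74, 75, 76, 75, 67, 44, 42, 43, 51, 59, 61, 70, 73, 77, 82, 87, 86, 86, 87, 87, 86, 84, 84, 86, 89, 88, 87, 87, 88, 88, 88, 86, 86, 87, 87, 85, 85, 87, 88, 86, 84, 85, 84, 81, 73, 73, 74, 94, 81, 59, 60, 90, 157, 165, 165, 163, 163, 163, 165, 165]
[89, 89, 89, 88, 88, 89, 89, 90, 88, 82, 84, 89, 89, 89, 89, 89, 89, 89, 87, 71, 49, 46, 56, 76, 87, 88, 74, 53, 45, 46, 67, 83, 88, 82, 64, 47, 47, 60, 79, 88, 88, 70, 48, 45, 54, 76, 88, 88, 87, 84, 75, 71, 82, 132, 163, 167, 167, 167, 166, 166, 165, 165, 166, 165, 165]
```

{"name": "drive_tool", "arguments": {
  "steps": [
    {"claw": -1, "tx": 0.001, "ty": -0.0115, "tz": -0.078, "ax": 0, "ay": 0, "az": 0},
    {"claw": -1, "tx": 0, "ty": 0, "tz": -0.08, "ax": 0, "ay": 0, "az": 0},
    {"claw": -1, "tx": 0, "ty": 0, "tz": -0.076, "ax": 0, "ay": 0, "az": 0},
    {"claw": -1, "tx": 0, "ty": 0, "tz": 0, "ax": 0, "ay": 0, "az": 0},
    {"claw": 1, "tx": 0, "ty": 0, "tz": 0, "ax": 0, "ay": 0, "az": 0},
    {"claw": 1, "tx": 0, "ty": 0, "tz": 0, "ax": 0, "ay": 0, "az": 0},
    {"claw": 1, "tx": 0, "ty": 0, "tz": 0, "ax": 0, "ay": 0, "az": 0},
    {"claw": 1, "tx": 0, "ty": 0, "tz": 0, "ax": 0, "ay": 0, "az": 0},
    {"claw": 1, "tx": 0, "ty": 0, "tz": 0, "ax": 0, "ay": 0, "az": 0}
  ]
}}

```text
t: 20.05
tcp_pos: [608.6, -315.2, 81.4]
tcp_rot: [0.001, 1.0, 0.006, 0.001]
wrist_force: [-3.2, 11.4, 13.7]
gripper_width: 0.436
grasp_force: 60.7
```

{"name": "drive_tool", "arguments": {
  "steps": [
    {"claw": 1, "tx": 0.008, "ty": 0, "tz": 0, "ax": 0, "ay": 0, "az": 0},
    {"claw": 1, "tx": 0.008, "ty": 0, "tz": 0, "ax": 0, "ay": 0, "az": 0},
    {"claw": 1, "tx": 0.008, "ty": 0, "tz": 0, "ax": 0, "ay": 0, "az": 0},
    {"claw": 1, "tx": 0.002, "ty": 0, "tz": 0, "ax": 0, "ay": 0, "az": 0},
    {"claw": 1, "tx": 0, "ty": 0, "tz": 0, "ax": 0, "ay": 0, "az": 0},
    {"claw": 1, "tx": 0, "ty": 0, "tz": 0, "ax": 0, "ay": 0, "az": 0},
    {"claw": 1, "tx": 0, "ty": 0, "tz": 0, "ax": 0, "ay": 0, "az": 0},
    {"claw": 1, "tx": 0, "ty": 0, "tz": 0, "ax": 0, "ay": 0, "az": 0},
    {"claw": 1, "tx": 0, "ty": 0, "tz": 0, "ax": 0, "ay": 0, "az": 0},
    {"claw": 1, "tx": 0, "ty": 0, "tz": 0, "ax": 0, "ay": 0, "az": 0}
  ]
}}

```text
t: 21.05
tcp_pos: [620.4, -315.2, 81.3]
tcp_rot: [0.001, 1.0, 0.006, -0.0]
wrist_force: [-15.4, 13.1, 17.8]
gripper_width: 0.431
grasp_force: 61.4
```

Pulled 12 mm with matching force. Return it, release, rise, go over the strap.

{"name": "drive_tool", "arguments": {
  "steps": [
    {"claw": 1, "tx": -0.012, "ty": 0, "tz": 0, "ax": 0, "ay": 0, "az": 0},
    {"claw": 1, "tx": -0.013, "ty": 0, "tz": 0, "ax": 0, "ay": 0, "az": 0},
    {"claw": -1, "tx": 0, "ty": 0, "tz": 0, "ax": 0, "ay": 0, "az": 0},
    {"claw": -1, "tx": 0, "ty": 0, "tz": 0, "ax": 0, "ay": 0, "az": 0},
    {"claw": -1, "tx": 0, "ty": 0, "tz": 0, "ax": 0, "ay": 0, "az": 0},
    {"claw": -1, "tx": 0, "ty": 0, "tz": 0.08, "ax": 0, "ay": 0, "az": 0},
    {"claw": -1, "tx": 0, "ty": 0, "tz": 0.1, "ax": 0, "ay": 0, "az": 0},
    {"claw": -1, "tx": 0, "ty": 0, "tz": 0.1, "ax": 0, "ay": 0, "az": 0},
    {"claw": -1, "tx": -0.06, "ty": 0, "tz": 0, "ax": 0, "ay": 0, "az": 0},
    {"claw": -1, "tx": -0.06, "ty": 0, "tz": 0, "ax": 0, "ay": 0, "az": 0},
    {"claw": -1, "tx": -0.055, "ty": 0, "tz": 0, "ax": 0, "ay": 0, "az": 0},
    {"claw": -1, "tx": 0, "ty": 0, "tz": 0, "ax": 0, "ay": 0, "az": 0}
  ]
}}

```text
t: 22.25
tcp_pos: [518.5, -316.7, 219.0]
tcp_rot: [0.001, 1.0, 0.005, -0.0]
wrist_force: [0.7, -0.6, 0.8]
gripper_width: 1.001
grasp_force: 0.0
```

Run:
```python
from pitch import *
print(sense()["tcp_pos"]);a=snap("wrist","w15");c=load("w15");g=a.mean(2)
snap("side","d15");snap("scene","s15")
for f,c0 in(("side0",load("side0")),("scene0",load("scene0"))):
    print(proj(c0,[(520,-315.5,75),(545,-315.5,75)]).round(0).tolist())
pitch("side0",(385,260,425,292),0);pitch("d15",(385,260,425,292),0)
P=proj(c,[(508,-315.5,163),(524,-315.5,163),(527.5,-315.5,105)]);print(P)
u=int(P[0,0]);print([int(x) for x in g[180:400,u]])
```

```text
[ 518.46 -316.7   219.  ]
[[381.0, 279.0], [389.0, 277.0]]
[[251.0, 164.0], [245.0, 167.0]]
side0 (np.float32(397.44897), np.float32(273.36734)) (np.float32(0.9027392), np.float32(-0.43018818)) 98 (np.int64(392), np.int64(403)) pitch up [0.2152036950768016]
d15 (np.float32(393.77612), np.float32(275.36566)) (np.float32(0.9395276), np.float32(-0.34247327)) 134 (np.int64(385), np.int64(403)) pitch up [0.06659997598682808]
[[318.87 246.38]
 [319.06 223.4 ]
 [319.34 195.65]]
[73, 73, 74, 73, 72, 73, 73, 72, 74, 77, 81, 80, 81, 81, 80, 83, 86, 91, 75, 41, 28, 26, 22, 22, 26, 24, 26, 25, 24, 23, 22, 24, 26, 26, 27, 26, 26, 25, 29, 27, 54, 132, 191, 213, 211, 170, 97, 40, 22, 24, 27, 25, 26, 28, 25, 26, 24, 29, 63, 129, 162, 164, 161, 164, 167, 169, 169, 170, 170, 169, 170, 168, 170, 173, 171, 170, 165, 156, 125, 85, 84, 126, 195, 224, 225, 218, 194, 149, 156, 209, 225, 224, 219, 209, 179, 161, 166, 170, 171, 170, 165, 166, 168, 170, 171, 172, 171, 172, 172, 174, 174, 172, 172, 173, 175, 176, 173, 169, 168, 168, 168, 167, 169, 172, 176, 178, 177, 175, 175, 173, 175, 175, 175, 176, 176, 173, 171, 170, 168, 168, 170, 171, 171, 173, 176, 174, 171, 172, 173, 173, 171, 171, 172, 172, 172, 171, 170, 171, 172, 173, 174, 175, 173, 173, 173, 171, 171, 164, 122, 53, 31, 28, 28, 28, 30, 29, 28, 29, 29, 31, 29, 28, 30, 26, 29, 29, 29, 30, 29, 31, 28, 29, 30, 28, 31, 30, 29, 28, 29, 27, 29, 30, 29, 29, 31, 30, 29, 31, 28, 30, 30, 28, 30, 30, 30, 28, 30, 27, 31, 29]
```

{"name": "drive_tool", "arguments": {
  "steps": [
    {"claw": -1, "tx": 0, "ty": 0.002, "tz": -0.09, "ax": 0, "ay": 0, "az": 0},
    {"claw": -1, "tx": 0, "ty": 0, "tz": -0.09, "ax": 0, "ay": 0, "az": 0},
    {"claw": -1, "tx": 0, "ty": 0, "tz": -0.01, "ax": 0, "ay": 0, "az": 0},
    {"claw": -1, "tx": 0, "ty": 0, "tz": 0, "ax": 0, "ay": 0, "az": 0},
    {"claw": 1, "tx": 0, "ty": 0, "tz": 0, "ax": 0, "ay": 0, "az": 0},
    {"claw": 1, "tx": 0, "ty": 0, "tz": 0, "ax": 0, "ay": 0, "az": 0},
    {"claw": 1, "tx": 0, "ty": 0, "tz": 0, "ax": 0, "ay": 0, "az": 0},
    {"claw": 1, "tx": 0, "ty": 0, "tz": 0, "ax": 0, "ay": 0, "az": 0},
    {"claw": 1, "tx": 0, "ty": 0, "tz": 0, "ax": 0, "ay": 0, "az": 0},
    {"claw": 1, "tx": 0, "ty": 0, "tz": 0, "ax": 0, "ay": 0, "az": 0}
  ]
}}

```text
t: 23.4
tcp_pos: [520.8, -315.5, 124.2]
tcp_rot: [0.002, 1.0, 0.006, 0.001]
wrist_force: [-2.3, -1.0, 6.0]
gripper_width: 0.39
grasp_force: 59.6
```

{"name": "drive_tool", "arguments": {
  "steps": [
    {"claw": 1, "tx": -0.02, "ty": 0, "tz": 0, "ax": 0, "ay": 0, "az": 0},
    {"claw": 1, "tx": -0.03, "ty": 0, "tz": 0, "ax": 0, "ay": 0, "az": 0},
    {"claw": 1, "tx": -0.04, "ty": 0, "tz": 0, "ax": 0, "ay": 0, "az": 0},
    {"claw": 1, "tx": -0.05, "ty": 0, "tz": 0, "ax": 0, "ay": 0, "az": 0},
    {"claw": 1, "tx": -0.04, "ty": 0, "tz": 0.06, "ax": 0, "ay": 0, "az": 0},
    {"claw": 1, "tx": -0.04, "ty": 0, "tz": 0.08, "ax": 0, "ay": 0, "az": 0},
    {"claw": 1, "tx": -0.04, "ty": 0.02, "tz": 0.08, "ax": 0, "ay": 0, "az": -0.029},
    {"claw": 1, "tx": -0.02, "ty": 0.08, "tz": 0.03, "ax": 0, "ay": 0, "az": 0},
    {"claw": 1, "tx": 0, "ty": 0.09, "tz": 0, "ax": 0, "ay": 0, "az": 0},
    {"claw": 1, "tx": 0, "ty": 0.09, "tz": 0, "ax": 0, "ay": 0, "az": 0},
    {"claw": 1, "tx": 0, "ty": 0.09, "tz": 0, "ax": 0, "ay": 0, "az": 0},
    {"claw": 1, "tx": 0, "ty": 0.09, "tz": 0, "ax": 0, "ay": 0, "az": 0}
  ]
}}

```text
t: 24.6
tcp_pos: [379.3, -83.7, 247.9]
tcp_rot: [0.001, 1.0, -0.025, -0.0]
wrist_force: [1.3, 0.1, -3.4]
gripper_width: 0.383
grasp_force: 60.5
```

{"name": "drive_tool", "arguments": {
  "steps": [
    {"claw": 1, "tx": 0, "ty": 0.09, "tz": 0, "ax": 0, "ay": 0, "az": 0},
    {"claw": 1, "tx": 0, "ty": 0.09, "tz": 0, "ax": 0, "ay": 0, "az": 0},
    {"claw": 1, "tx": 0, "ty": 0.09, "tz": 0, "ax": 0, "ay": 0, "az": 0},
    {"claw": 1, "tx": 0, "ty": 0.09, "tz": 0, "ax": 0, "ay": 0, "az": 0},
    {"claw": 1, "tx": 0, "ty": 0.03, "tz": 0, "ax": 0, "ay": 0, "az": 0},
    {"claw": 1, "tx": 0, "ty": 0, "tz": 0, "ax": 0, "ay": 0, "az": 0},
    {"claw": 1, "tx": 0, "ty": 0, "tz": 0, "ax": 0, "ay": 0, "az": 0}
  ]
}}

```text
t: 25.3
tcp_pos: [380.0, 109.3, 247.9]
tcp_rot: [0.002, 1.0, -0.024, -0.0]
wrist_force: [0.3, -0.6, -1.8]
gripper_width: 0.388
grasp_force: 60.8
```

Run:
```python
from pitch import *
s=sense();t=s["tcp_pos"];print(t,s["tcp_rot"],s["gripper_width"])
snap("side","d16");snap("scene","s16");g=snap("wrist","w16").mean(2)
print([int(x) for x in g[285:350,342]])
for n,f in(("side","d16"),("scene","s16")):
    q=proj(load(f),[t+[0,0,-50],t+[95,0,-30]]);lo=q.min(0)-12;hi=q.max(0)+12;roi=tuple(np.clip([*lo,*hi],0,639).astype(int));print(roi)
    try:pitch(f,roi,-.061)
    except Exception as e:print(e)
```

```text
[380.   109.32 247.94] [ 0.    1.   -0.02 -0.  ] 0.3882616100419612
[25, 26, 25, 29, 25, 31, 62, 78, 78, 76, 79, 79, 79, 79, 80, 80, 81, 82, 82, 81, 81, 81, 81, 81, 81, 81, 79, 58, 30, 23, 20, 23, 25, 21, 19, 26, 26, 23, 27, 28, 28, 28, 28, 27, 27, 26, 27, 26, 28, 27, 27, 25, 23, 29, 38, 65, 81, 81, 80, 73, 54, 33, 27, 30, 32]
(np.int64(265), np.int64(145), np.int64(318), np.int64(181))
d16 (np.float32(291.43396), np.float32(167.28302)) (np.float32(0.97381413), np.float32(-0.22734559)) 106 (np.int64(281), np.int64(305)) pitch up [0.05531985626058451]
(np.int64(332), np.int64(195), np.int64(384), np.int64(233))
s16 (np.float32(359.9214), np.float32(214.92577)) (np.float32(0.8891498), np.float32(-0.45761633)) 229 (np.int64(345), np.int64(373)) pitch up [0.05685372244091241]
```

Run:
```python
from pitch import *
def solve(f,roi,t,ph,yaw=-.061,y0=0):
    c=load(f);a,v,n,e=brass(f,roi);o,r1=ray(c,a);_,r2=ray(c,(a[0]+20*v[0],a[1]+20*v[1]));N=np.cross(r1,r2)
    # point on axis 45mm ahead of tcp, at tcp y: height
    x=t[0]+45;y=t[1]+45*yaw;return o[2]-(N[0]*(x-o[0])+N[1]*(y-o[1]))/N[2]
b={"side":solve("side0",(350,215,372,240),(510,-105.4,75),0,0),"scene":solve("scene0",(262,208,284,230),(510,-105.4,75),0,0)};print("baseline (75):",b)
t1=(495.63,212.82,136.87);t2=(380.0,109.32,247.94)
for nm,t,A,B in (("g0",t1,("d11",(298,155,335,180)),("s11",(325,265,370,302))),("g2",t2,("d16",(265,145,318,181)),("s16",(332,195,384,233)))):
    zs=solve(*A,t,0);zc=solve(*B,t,0);print(nm,"axis z at tcp+45 minus tcp:",zs-t[2],zc-t[2])
```

```text
baseline (75): {'side': np.float64(75.59648701497679), 'scene': np.float64(71.67361804023153)}
g0 axis z at tcp+45 minus tcp: -48.48716335189431 -51.32757764640826
g2 axis z at tcp+45 minus tcp: -51.283965192087464 -51.337879164968
```

{"name": "drive_tool", "arguments": {
  "steps": [
    {"claw": 1, "tx": 0, "ty": 0.01, "tz": -0.072, "ax": 0, "ay": 0.035, "az": 0},
    {"claw": 1, "tx": 0, "ty": 0, "tz": -0.072, "ax": 0, "ay": 0, "az": 0},
    {"claw": 1, "tx": 0, "ty": 0, "tz": -0.072, "ax": 0, "ay": 0, "az": 0},
    {"claw": 1, "tx": 0.08, "ty": -0.0056, "tz": 0, "ax": 0, "ay": 0, "az": 0},
    {"claw": 1, "tx": 0.08, "ty": -0.0056, "tz": 0, "ax": 0, "ay": 0, "az": 0},
    {"claw": 1, "tx": 0, "ty": 0, "tz": 0, "ax": 0, "ay": 0, "az": 0},
    {"claw": 1, "tx": 0, "ty": 0, "tz": 0, "ax": 0, "ay": 0, "az": 0}
  ]
}}

```text
t: 26.15
tcp_pos: [460.6, 108.2, 139.9]
tcp_rot: [0.002, 0.999, -0.026, -0.037]
wrist_force: [0.2, -0.7, -2.5]
gripper_width: 0.389
grasp_force: 60.9
```

Run:
```python
from pitch import *
s=sense();t=s["tcp_pos"];print(t,s["tcp_rot"])
snap("side","d17");snap("scene","s17")
for n,f in(("side","d17"),("scene","s17")):
    q=proj(load(f),[t+[0,0,-50],t+[95,0,-45]]);lo=q.min(0)-8;hi=q.max(0)+8;roi=tuple(int(v) for v in np.clip([*lo,*hi],0,639))
    pitch(f,roi,-.061)
```

```text
[460.61 108.18 139.85] [ 0.    1.   -0.03 -0.04]
d17 (np.float32(314.89795), np.float32(190.88776)) (np.float32(0.9804497), np.float32(-0.19676986)) 98 (np.int64(306), np.int64(327)) pitch up [0.00016821166193393654]
s17 (np.float32(337.0195), np.float32(250.4244)) (np.float32(0.8697553), np.float32(-0.49348316)) 205 (np.int64(324), np.int64(348)) pitch up [0.0032093596879963424]
```

{"name": "drive_tool", "arguments": {
  "steps": [
    {"claw": 1, "tx": 0.05, "ty": -0.003, "tz": 0.001, "ax": 0, "ay": 0, "az": 0},
    {"claw": 1, "tx": 0.03, "ty": -0.002, "tz": 0.001, "ax": 0, "ay": 0, "az": 0},
    {"claw": 1, "tx": 0.02, "ty": 0, "tz": 0, "ax": 0, "ay": 0, "az": 0},
    {"claw": 1, "tx": 0.02, "ty": -0.001, "tz": 0, "ax": 0, "ay": 0, "az": 0},
    {"claw": 1, "tx": 0, "ty": 0, "tz": 0, "ax": 0, "ay": 0, "az": 0},
    {"claw": 1, "tx": 0, "ty": 0, "tz": 0, "ax": 0, "ay": 0, "az": 0}
  ]
}}

```text
t: 26.85
tcp_pos: [520.0, 106.1, 141.3]
tcp_rot: [0.002, 0.999, -0.025, -0.037]
wrist_force: [0.2, -0.1, -2.4]
gripper_width: 0.386
grasp_force: 60.8
```

{"name": "drive_tool", "arguments": {
  "steps": [
    {"claw": 1, "tx": 0.018, "ty": -0.003, "tz": 0, "ax": 0, "ay": 0, "az": 0},
    {"claw": 1, "tx": 0.018, "ty": -0.003, "tz": 0, "ax": 0, "ay": 0, "az": 0},
    {"claw": 1, "tx": 0, "ty": 0, "tz": 0, "ax": 0, "ay": 0, "az": 0},
    {"claw": 1, "tx": 0, "ty": 0, "tz": -0.01, "ax": 0, "ay": 0, "az": 0},
    {"claw": 1, "tx": 0, "ty": 0, "tz": -0.008, "ax": 0, "ay": 0, "az": 0},
    {"claw": 1, "tx": 0, "ty": 0, "tz": 0, "ax": 0, "ay": 0, "az": 0},
    {"claw": 1, "tx": 0, "ty": 0, "tz": 0, "ax": 0, "ay": 0, "az": 0}
  ]
}}

```text
t: 27.55
tcp_pos: [538.6, 103.2, 132.6]
tcp_rot: [0.002, 0.999, -0.025, -0.036]
wrist_force: [0.5, -0.7, 3.5]
gripper_width: 0.389
grasp_force: 61.2
```

{"name": "drive_tool", "arguments": {
  "steps": [
    {"claw": -1, "tx": 0, "ty": 0, "tz": 0, "ax": 0, "ay": 0, "az": 0},
    {"claw": -1, "tx": 0, "ty": 0, "tz": 0, "ax": 0, "ay": 0, "az": 0},
    {"claw": -1, "tx": 0, "ty": 0, "tz": 0, "ax": 0, "ay": 0, "az": 0},
    {"claw": -1, "tx": 0, "ty": 0, "tz": 0, "ax": 0, "ay": 0, "az": 0},
    {"claw": -1, "tx": 0, "ty": 0, "tz": 0.04, "ax": 0, "ay": 0, "az": 0},
    {"claw": -1, "tx": 0, "ty": 0, "tz": 0.08, "ax": 0, "ay": 0, "az": 0},
    {"claw": -1, "tx": 0, "ty": 0, "tz": 0.1, "ax": 0, "ay": -0.035, "az": 0},
    {"claw": -1, "tx": -0.06, "ty": 0, "tz": 0.06, "ax": 0, "ay": 0, "az": 0.029},
    {"claw": -1, "tx": -0.09, "ty": 0, "tz": 0, "ax": 0, "ay": 0, "az": 0},
    {"claw": -1, "tx": -0.06, "ty": 0, "tz": 0, "ax": 0, "ay": 0, "az": 0},
    {"claw": -1, "tx": 0, "ty": 0, "tz": 0, "ax": 0, "ay": 0, "az": 0},
    {"claw": -1, "tx": 0, "ty": 0, "tz": 0, "ax": 0, "ay": 0, "az": 0}
  ]
}}

```text
t: 28.75
tcp_pos: [433.5, 103.2, 272.9]
tcp_rot: [0.001, 1.0, 0.006, 0.001]
wrist_force: [-0.3, -0.2, -0.0]
gripper_width: 0.999
grasp_force: 0.0
```

Run:
```python
from pitch import *
s=sense();t=s["tcp_pos"];print(t,s["tcp_rot"])
W=snap("wrist","w18");snap("side","d18");snap("scene","s18");c=load("w18");p=[578.9,205.5,-.07]
for nm,y,ex in(("peg1",0,26),("peg2",-105,28)):
    e=np.array([-65+ex,y,143.])
    for f in("d18","s18"):
        q=proj(load(f),T(p,[e+(10,0,-67),e+(90,0,-67)]));roi=tuple(int(v) for v in [*(q.min(0)-9),*(q.max(0)+9)])
        print(nm,"axis px",q.round(1).tolist());
        try: pitch(f,roi,-.07)
        except Exception as x: print(x)
    # strap top and tip in wrist
    print(nm,"wrist tip/strap-top front/back/slot",proj(c,T(p,[(-65,y,159),e+(-4,-17,21),e+(-4,17,21),e+(4,0,21),e+(-22.5,0,-37)])).round(0).tolist())
g=W.mean(2)
# pendant: green display and round key
h=cv2.cvtColor(W,cv2.COLOR_BGR2HSV);m=((h[...,0]>40)&(h[...,0]<85)&(h[...,1]>90)).astype(np.uint8);n,l,st,ct=cv2.connectedComponentsWithStats(m)
for k in np.argsort(-st[1:,4])[:3]+1: print("green",st[k],ct[k])
print("expected ready px",proj(c,[(440,-62,30.5),(434.5,29.5,30.5)]))
```

```text
[433.52 103.19 272.87] [0.   1.   0.01 0.  ]
peg1 axis px [[316.9, 173.5], [338.8, 169.4]]
d18 (np.float32(319.66666), np.float32(169.66667)) (np.float32(0.70710677), np.float32(-0.70710677)) 6 (np.int64(319), np.int64(321)) pitch up []
peg1 axis px [[343.2, 289.6], [317.5, 304.8]]
s18 (np.float32(329.90768), np.float32(298.95386)) (np.float32(0.8701461), np.float32(-0.49279386)) 130 (np.int64(319), np.int64(339)) pitch up [0.05189356369082651]
peg1 wrist tip/strap-top front/back/slot [[181.0, 103.0], [200.0, 72.0], [152.0, 68.0], [175.0, 58.0], [206.0, 102.0]]
peg2 axis px [[327.5, 190.7], [350.2, 186.3]]
d18 (np.float32(332.16666), np.float32(189.04762)) (np.float32(0.7723117), np.float32(-0.6352438)) 42 (np.int64(329), np.int64(335)) pitch up []
peg2 axis px [[321.6, 260.4], [296.6, 274.4]]
s18 (np.float32(307.49045), np.float32(268.26752)) (np.float32(0.8961495), np.float32(-0.4437522)) 157 (np.int64(296), np.int64(318)) pitch up [0.11271677666914419]
peg2 wrist tip/strap-top front/back/slot [[319.0, 115.0], [345.0, 82.0], [298.0, 78.0], [323.0, 68.0], [320.0, 109.0]]
green [ 351  126   59   22 1117] [379.55 136.28]
green [612 366   3   2   4] [613.   366.25]
expected ready px [[453.47 173.63]
 [379.71 177.21]]
```

Run:
```python
from fit import *
for f in("w3","w18"):
    W=cv2.imread(f"pics/{f}.png");c=load(f);h=cv2.cvtColor(W,cv2.COLOR_BGR2HSV);m=((h[...,0]>40)&(h[...,0]<85)&(h[...,1]>90)).astype(np.uint8);n,l,st,ct=cv2.connectedComponentsWithStats(m);k=1+np.argmax(st[1:,4])
    r=cv2.minAreaRect(np.argwhere(l==k)[:,::-1].astype(np.float32));print(f,onz(c,ct[k],30),[onz(c,q,30)[:2] for q in cv2.boxPoints(r)])
    cu,cv_=proj(c,[(440,-62,30.5)])[0]
    y0,x0=int(cv_)-30,int(cu)-40;g=cv2.cvtColor(W,cv2.COLOR_BGR2GRAY)[y0:y0+60,x0:x0+80]
    C=cv2.HoughCircles(cv2.resize(g,None,fx=3,fy=3,interpolation=2),cv2.HOUGH_GRADIENT,1,60,param1=80,param2=15,minRadius=25,maxRadius=50)
    if C is not None:
        for q in C[0][:3]:print("circle",q,onz(c,(x0+q[0]/3,y0+q[1]/3),30.5))
```

```text
w3 [480.04 -13.32  30.  ] [array([489.09,  22.23]), array([493.3 , -46.27]), array([470.73, -49.07]), array([466.39,  20.68])]
circle [122.5  89.5  38. ] [441.07 -62.86  30.5 ]
w18 [484.24  32.86  30.  ] [array([493.7 ,  68.51]), array([497.58,  -1.28]), array([474.45,  -4.51]), array([470.46,  66.52])]
circle [10.5 78.5 39.3] [445.08 -15.41  30.5 ]
```

The pendant was knocked about 46 mm in +y, and the round key is now at (445,-16).

{"name": "drive_tool", "arguments": {
  "steps": [
    {"claw": 1, "tx": 0.007, "ty": -0.08, "tz": 0, "ax": 0, "ay": 0, "az": 0},
    {"claw": 1, "tx": 0.007, "ty": -0.08, "tz": 0, "ax": 0, "ay": 0, "az": 0},
    {"claw": 1, "tx": 0.008, "ty": -0.078, "tz": 0, "ax": 0, "ay": 0, "az": 0},
    {"claw": 1, "tx": 0, "ty": 0, "tz": -0.08, "ax": 0, "ay": 0, "az": 0},
    {"claw": 1, "tx": 0, "ty": 0, "tz": -0.08, "ax": 0, "ay": 0, "az": 0},
    {"claw": 1, "tx": 0, "ty": 0, "tz": 0, "ax": 0, "ay": 0, "az": 0},
    {"claw": 1, "tx": 0, "ty": 0, "tz": 0, "ax": 0, "ay": 0, "az": 0}
  ]
}}

```text
t: 29.6
tcp_pos: [445.1, -15.9, 193.0]
tcp_rot: [0.001, 1.0, 0.006, -0.0]
wrist_force: [0.3, -0.4, 0.2]
gripper_width: -0.006
grasp_force: 0.0
```

Run:
```python
from fit import *
print(sense()["tcp_pos"],sense()["gripper_width"]);W=snap("wrist","w19");c=load("w19");cu,cv_=proj(c,[(445,-16,30.5)])[0];print(cu,cv_)
h=cv2.cvtColor(W,cv2.COLOR_BGR2HSV);m=((h[...,0]>40)&(h[...,0]<85)&(h[...,1]>90)).astype(np.uint8);n,l,st,ct=cv2.connectedComponentsWithStats(m);k=1+np.argmax(st[1:,4]);print(onz(c,ct[k],30),st[k])
y0,x0=int(cv_)-50,int(cu)-60;g=cv2.cvtColor(W,cv2.COLOR_BGR2GRAY)[y0:y0+100,x0:x0+120]
C=cv2.HoughCircles(cv2.resize(g,None,fx=2,fy=2),cv2.HOUGH_GRADIENT,1,60,param1=80,param2=15,minRadius=22,maxRadius=60)
for q in C[0][:3]:print("circle",q,onz(c,(x0+q[0]/2,y0+q[1]/2),30.5))
```

```text
[445.05 -15.93 193.05] -0.005607611792476987
320.7365680689895 192.25147471369516
[484.54  32.09  30.  ] [ 234  139   74   26 1650]
circle [122.5 101.5  31. ] [444.5  -16.51  30.5 ]
```

Confirmed at (444.5,-16.5). Descend 141 mm to about z 52, then press.

{"name": "drive_tool", "arguments": {
  "steps": [
    {"claw": 1, "tx": 0, "ty": -0.001, "tz": -0.08, "ax": 0, "ay": 0, "az": 0},
    {"claw": 1, "tx": 0, "ty": 0, "tz": -0.08, "ax": 0, "ay": 0, "az": 0},
    {"claw": 1, "tx": 0, "ty": 0, "tz": -0.08, "ax": 0, "ay": 0, "az": 0},
    {"claw": 1, "tx": 0, "ty": 0, "tz": -0.03, "ax": 0, "ay": 0, "az": 0},
    {"claw": 1, "tx": 0, "ty": 0, "tz": -0.008, "ax": 0, "ay": 0, "az": 0},
    {"claw": 1, "tx": 0, "ty": 0, "tz": 0, "ax": 0, "ay": 0, "az": 0},
    {"claw": 1, "tx": 0, "ty": 0, "tz": 0, "ax": 0, "ay": 0, "az": 0}
  ]
}}

```text
t: 30.35
tcp_pos: [445.7, -16.4, 55.1]
tcp_rot: [0.001, 1.0, 0.006, 0.001]
wrist_force: [-0.4, 0.4, -0.4]
gripper_width: -0.0
grasp_force: 0.0
```

{"name": "drive_tool", "arguments": {
  "steps": [
    {"claw": 1, "tx": 0, "ty": 0, "tz": -0.009, "ax": 0, "ay": 0, "az": 0},
    {"claw": 1, "tx": 0, "ty": 0, "tz": -0.006, "ax": 0, "ay": 0, "az": 0},
    {"claw": 1, "tx": 0, "ty": 0, "tz": 0, "ax": 0, "ay": 0, "az": 0},
    {"claw": 1, "tx": 0, "ty": 0, "tz": 0, "ax": 0, "ay": 0, "az": 0}
  ]
}}

```text
t: 30.75
tcp_pos: [445.1, -16.4, 46.5]
tcp_rot: [0.001, 1.0, 0.006, 0.001]
wrist_force: [-0.7, 0.7, 7.0]
gripper_width: -0.001
grasp_force: 3.5
```

{"name": "drive_tool", "arguments": {
  "steps": [
    {"claw": 1, "tx": 0, "ty": 0, "tz": -0.002, "ax": 0, "ay": 0, "az": 0},
    {"claw": 1, "tx": 0, "ty": 0, "tz": 0, "ax": 0, "ay": 0, "az": 0},
    {"claw": 1, "tx": 0, "ty": 0, "tz": 0, "ax": 0, "ay": 0, "az": 0},
    {"claw": 1, "tx": 0, "ty": 0, "tz": 0, "ax": 0, "ay": 0, "az": 0},
    {"claw": 1, "tx": 0, "ty": 0, "tz": 0, "ax": 0, "ay": 0, "az": 0},
    {"claw": 1, "tx": 0, "ty": 0, "tz": 0, "ax": 0, "ay": 0, "az": 0},
    {"claw": 1, "tx": 0, "ty": 0, "tz": 0, "ax": 0, "ay": 0, "az": 0}
  ]
}}

```text
t: 31.45
tcp_pos: [445.2, -16.4, 46.3]
tcp_rot: [0.001, 1.0, 0.006, 0.001]
wrist_force: [-7.3, 1.2, 22.4]
gripper_width: 0.0
grasp_force: 11.4
```

{"name": "drive_tool", "arguments": {
  "steps": [
    {"claw": 1, "tx": 0, "ty": 0, "tz": 0.02, "ax": 0, "ay": 0, "az": 0},
    {"claw": 1, "tx": 0, "ty": 0, "tz": 0.08, "ax": 0, "ay": 0, "az": 0},
    {"claw": 1, "tx": 0, "ty": 0, "tz": 0.1, "ax": 0, "ay": 0, "az": 0},
    {"claw": 1, "tx": 0, "ty": 0, "tz": 0.1, "ax": 0, "ay": 0, "az": 0},
    {"claw": 1, "tx": 0, "ty": 0, "tz": 0, "ax": 0, "ay": 0, "az": 0},
    {"claw": 1, "tx": 0, "ty": 0, "tz": 0, "ax": 0, "ay": 0, "az": 0},
    {"claw": 1, "tx": 0, "ty": 0, "tz": 0, "ax": 0, "ay": 0, "az": 0}
  ]
}}

```text
t: 32.15
tcp_pos: [444.0, -16.3, 194.0]
tcp_rot: [0.001, 1.0, 0.006, -0.001]
wrist_force: [-0.2, 0.4, -1.0]
gripper_width: 0.001
grasp_force: 0.0
```

Run:
```python
from rig import sense, finish_job
print(sense()["tcp_pos"],sense()["wrist_force"]); print(finish_job())
```

```text
[444.01596214 -16.32038269 194.01486815] [-0.18868093  0.35109102 -0.98839559]
the job is handed in; nothing more can be done
None
```

The job is handed in, result not returned: I pressed the vent key, hung both plugged-in gauges (couplers 0 and 2) on pegs 1 and 2, then pressed the ready key; with no picture views left, I checked the hanging only by contact force and numeric image fits.

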